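# Set the pulley shaft in the drill jig, flat under the leaf

## Task

Set the aluminium shaft in the drill jig, ready for drilling on its flat: without lifting it out of the V-blocks, push it along them until its end is against the end stop, and roll it until its milled flat faces straight up. Swing the hinged leaf over and press it fully home, its pad lying on the flat. Leave the spanner, the pulley and the oil bottle alone, and let go of everything.

Things in the scene. Friction and masses are not known exactly. Their poses are not given: they have to be found in the camera images.
- jig: Fixed drill jig: dark base plate, two V-blocks (72 wide, 78 mm high, 90 degree grooves), end stop, hinged leaf. Origin: on the bench top under the groove's centre line. x: level, along the groove from end stop to the shaft's free end; y: to the leaf's hinge; z up. V-blocks at x -82 to -38 and 38 to 70 mm; base x -105 to 77, y -62 to 70 mm, 18 mm thick. The seated shaft's axis is at y 0, z 82 mm.
- stop_face (a point): Centre of the end stop's face, on the seated shaft's axis, at x -88, y 0, z 82 mm in the jig. The stop plate behind it is 56 mm wide and reaches up to z 94 mm.
- shaft_center (a point): Centre of the loose aluminium shaft, on its axis half-way along: 36 mm diameter, 210 mm long, about 0.6 kg. z: along it to the free end (the jig's x); x: straight out of the milled flat. Flat: 50 mm long, 23 wide, 14 mm from the axis, its middle 17 mm from this point towards the end stop. Starts 10 to 28 mm off the stop, the flat 55 degrees or more from upwards, often underneath.
- shaft_end (a point): Centre of the shaft's free end face, 105 mm from shaft_center. When the shaft is against the stop this end stands 52 mm out past the V-block: it can be gripped there across its diameter, about 27 mm in from the end, and the shaft turned by swinging the gripper about the shaft's axis. It lies 82 mm above the bench; the shaft stays as it is left.
- leaf (a joint): Angle of the jig's hinged steel leaf, rad, growing as it opens. 0: home, the pad lying on an upward flat. About 0.07: the pad stands on the round of the shaft, as the flat is not under it. Starts open, about upright, at 1.65 to 1.9 (limit 1.95). Stiff hinge: the leaf stays where it is left; 1 to 5 N at its nose moves it.
- leaf_hinge (a point): Middle of the leaf's hinge pin, at (0, 56, 112) mm in the jig; the pin is parallel to the jig's x.
- leaf_nose (a point): On the outer (upper when home) face of the leaf, 110 mm from the hinge pin. The leaf: 12 mm plate, mid-plane through the pin, 40 mm wide, 126 mm long from the pin, the last 25 mm tapering to 22 mm. Home, it lies level over the shaft towards the jig's -y, this face 118 mm above the bench. A drill bush 23 mm across stands 8 mm up from it 56 mm from the pin; the pad is below that.
- spanner: Steel spanner 190 mm long, lying on the bench; bystander. Origin near its middle, x along it.
- pulley: Dark V-belt pulley, 96 mm across, 40 mm high, lying on the bench; bystander. Origin: centre of its underside.
- cutting_oil: White oil bottle, 60 mm across, 160 mm high; bystander. Origin: centre of its underside.
Mind the look-alikes: they are no part of the job. There is more than one size of the part that bears shaft_center; the job needs the middle-sized.

How it is judged:
By the outcome, as a careful person would: the job done as asked, in the order asked, and still so for the second after the job is handed in, with the robot touching nothing.
It also fails if it takes over 72 s, if anything falls off the work surface, if the arm or the gripper's body presses on something with over 40 N, if the wrist force passes 120 N, or if a joint passes its speed limit or range.

## Robot

A 7-joint arm with a two-finger parallel gripper is mounted at the origin on the work surface. World frame = base frame: x ahead of the robot, y to its left, z up, the work surface at z = 0. Lengths are in m, angles in rad, forces in N, time in s.
With the tool pointing down it reaches from about 0.425 to 0.875 m from the base axis. Payload 4.7 kg.
Tool frame: the origin (TCP) lies on the centre line of the jaws, within the pads' length; the fingertips stand 14 mm ahead of it and the grasp point (between the pads) lies 5 mm behind it; z points along the fingers, y is the direction in which the jaws open and shut (so a half turn about z gives the same grasp; the last joint's range is limited). The gripper opens to 87 mm and grips with 3 to 60 N. Pads are 19 mm wide; open, the fingers measure 117 mm over their backs; the gripper's body (75 mm by 190 mm) begins 51 mm behind the grasp point.
Start: joints at [-1.225, 0.321, -0.07, 1.45, 0.023, 1.371, -0.057], TCP at [0.212, 0.615, 0.237] pointing down, gripper open.
Joint ranges: [-2.86, 2.86], [-0.3, 2.09], [-1.38, 1.24], [0.06, 2.45], [-1.56, 4.7], [0.09, 2.05], [-2.69, 2.69]. Speed limits (rad/s): [2.57, 2.57, 3.14, 3.14, 3.14, 3.14, 3.14].

## Interface

Orientations are given as a rotation vector (axis times angle).
In Python, from bench import ctrl, optics, models gives the robot as it stands. The module is installed in compiled form; this text tells all that it offers.
- The arm moves only by the tool arm_command, never from a script. Its argument "motion" is a list of rows, each a list of 3 entries, a list of its own where there are three numbers: the shift along the tool's x, y, z in mm, then the turn, a rotation vector about the tool's x, y, z in degrees, then the closure, from 0 (fully open) to 1 (shut). In form: [[[x, y, z], [ax, ay, az], claw], ...]. A call has 1 to 8 rows; each row shifts and turns the commanded pose from where the row before left it, along the tool's axes as they then stand; what a row does not reach is not made up. A row lasts 1/12 s, in which the tool goes at most 41.7 mm and 7.16 degrees, less where a joint would pass 70% of its speed; a pose out of reach is approached as far as the arm can. A call with a gripper value outside its range is refused whole. The fingers move at their own pace and stop on an object; "force" is the grip in N (left out, the last holds). Time passes only in rows, so rows that do not move let the fingers close. It gives the time, the measured TCP pose, the force and the opening at its end, in the units of the state.
- ctrl.get_state(): the state, without advancing time (a new reading comes with each control period).
- optics.get_image(name): name is "side" or "top" or "wrist"; returns (picture, depth): 420x560x3 uint8, blue, green, red; 420x560 float32, m along the optical axis (not along the pixel's ray), 0 where there is no reading.
- optics.camera_model(name): a dict with "fovy" (degrees; the focal length in pixels is half the picture's height over the tangent of half this angle, whatever the lens; pixels are square), "cx", "cy" (the principal point, pixels), "rvec" (rotation vector, rad) and "tvec" (3), from world to camera coordinates, as OpenCV has them; the wrist camera has in their place "mount" (4x4, takes a point from camera to tool coordinates, whose origin is the TCP and whose axes are the flange's). Camera axes: x right, y down, z forward; pixel columns grow to the right and rows downward; lengths in m; the calibration is good to about 2 mm. The wrist camera is an equidistant fisheye: a pixel r from the principal point sees the ray r / f radians off the axis. A picture is of the moment at which its call begins: read the wrist's pose just before it. camera_model takes no time and is no camera call.
- ctrl.close_job(): hands the job in, once; it reports no verdict.
Trained networks look in the newest picture that a camera, given by its name, has taken for a name from the list of things; names that differ only in an ending like _2 or _b are one class to them, and where a whole thing is asked for, a point or a joint stands for the part that bears it (a point fixed in the world has none). Each returns a list of dicts, best first, with "conf" (0 to 1); they miss things now and then, are a little off and sometimes report something else, mostly with a low value. They report only what shows in the picture. A call takes as long as a camera call. They do not tell look-alikes from the thing itself.
- models.search_frame(camera, target): "location" ([x, y, z] in m, in the coordinates of the camera as it stood for that picture, good to about 4 mm: the middle of the surface that is visible of it).
- models.silhouettes(camera, target): "pixels" (420x560 bool, what is visible of it).
The state is a dict: "time": time; "joint_positions": joint angles; "qd": joint speeds; "joint_torque": joint torques, N m; "position": TCP position; "tool_rot": TCP orientation; "ft_force": force on the tool from outside, world axes, zero at the start; "torque": the same for the moment, N m; "grip_width": opening from 0.0 (shut) to 1.0 (fully open).
Only numpy, scipy, OpenCV 4.12 (cv2) and the standard library are available. Lean on these libraries where they do the work, as an engineer would, in place of code of your own. Each camera call takes 0.05 s, during which the arm holds its last target.

## Working session

There is one attempt and no reset: what is moved stays moved. The work goes in short steps, Python scripts to look and compute and a tool call to move; the robot and the scene stay as the last step left them, time stands still between calls to the robot, and variables do not carry over. Pictures are saved under pics/ and viewed, and the job is handed in when it is done.

Besides the shell and the picture viewer there is one more tool, called in YAML: its name, and indented under it one key for each argument. arm_command: Moves the arm, as the interface text tells. Its arguments: {"type":"object","properties":{"motion":{"type":"array","items":{"type":"array"}},"force":{"type":"number"}},"required":["motion"]}

```bash
mkdir -p pics; cat > h.py <<'E'
import numpy as np, cv2
from scipy.spatial.transform import Rotation as R
from bench import ctrl, optics, models
def snap(n,f):
    im,d=optics.get_image(n); cv2.imwrite('pics/'+f+'.png',im); np.savez('pics/'+f+'.npz',im=im,d=d); return im,d
def cam(n):
    m=optics.camera_model(n); f=210/np.tan(np.radians(m['fovy']/2)); return m,f
def T(n,st=None):
    m,f=cam(n)
    if 'mount' in m:
        st=st or ctrl.get_state(); A=np.eye(4);A[:3,:3]=R.from_rotvec(st['tool_rot']).as_matrix();A[:3,3]=st['position'];return A@np.array(m['mount'])
    A=np.eye(4);A[:3,:3]=R.from_rotvec(np.ravel(m['rvec'])).as_matrix();A[:3,3]=np.ravel(m['tvec']);return np.linalg.inv(A)
def unproj(n,u,v,z,st=None):
    m,f=cam(n);u=np.asarray(u,float);v=np.asarray(v,float)
    x=(u-m['cx'])/f;y=(v-m['cy'])/f
    if n=='wrist':
        r=np.hypot(x,y)+1e-12;s=np.tan(r)/r;x=x*s;y=y*s
    A=T(n,st);P=np.stack([x*z,y*z,z+0*x],-1);return P@A[:3,:3].T+A[:3,3]
def proj(n,P,st=None):
    m,f=cam(n);A=np.linalg.inv(T(n,st));p=np.asarray(P)@A[:3,:3].T+A[:3,3]
    if n=='wrist':
        r=np.hypot(p[...,0],p[...,1]);th=np.arctan2(r,p[...,2]);k=th/r
        return np.stack([m['cx']+f*k*p[...,0],m['cy']+f*k*p[...,1]],-1)
    return np.stack([m['cx']+f*p[...,0]/p[...,2],m['cy']+f*p[...,1]/p[...,2]],-1)
E
python3 - <<'E'
from h import *
print(ctrl.get_state())
for n in ['side','top','wrist']:
    print(n,optics.camera_model(n)); snap(n,n+'0')
    for t in ['shaft_center','jig','leaf','spanner','pulley','cutting_oil']:
        A=T(n)
        print(t,[(round(r['conf'],2),(A[:3,:3]@r['location']+A[:3,3]).round(3)) for r in models.search_frame(n,t)])
E
```

```text
{'time': 0.0, 'joint_positions': array([-1.22492432,  0.32183809, -0.07009713,  1.45165343,  0.0226536 ,
        1.37080337, -0.05691759]), 'qd': array([ 0.00020316,  0.00094018,  0.00218021,  0.00050731,  0.0006936 ,
       -0.0001305 , -0.00046069]), 'joint_torque': array([ 7.17745752e-04, -4.91285920e+01, -4.03518844e-01, -3.12531281e+01,
       -6.38337526e-02,  4.36959090e-02,  1.94925674e-04]), 'position': array([0.21160426, 0.61404248, 0.23546264]), 'tool_rot': array([-5.18676687e-01, -3.09830502e+00,  2.99626020e-03]), 'ft_force': array([0.0181824 , 0.4989732 , 0.26991508]), 'torque': array([-0.01051283, -0.01508368,  0.02672666]), 'grip_width': 0.9981595526334098}
side {'fovy': 42.857635193615344, 'cx': 273.9095732397359, 'cy': 204.49248079720635, 'rvec': array([ 2.2657646 , -0.97606261,  0.36724502]), 'tvec': array([-0.39428996,  0.40434804,  1.12689461])}
shaft_center [(0.82, array([ 0.691, -0.08 ,  0.025])), (0.79, array([0.734, 0.245, 0.049])), (0.75, array([0.539, 0.05 , 0.097])), (0.32, array([ 0.584, -0.296,  0.026]))]
jig [(0.67, array([0.501, 0.053, 0.054]))]
leaf [
[... 638 characters left out ...]
, 0.187]))]
spanner [(0.89, array([ 0.45, -0.34,  0.01]))]
pulley [(0.96, array([ 0.586, -0.295,  0.028]))]
cutting_oil [(0.89, array([0.541, 0.404, 0.102]))]
wrist {'fovy': 65.70646984690485, 'cx': 278.17171353954996, 'cy': 206.5785195291696, 'mount': array([[-5.20841625e-04, -9.52159706e-01, -3.05600430e-01,
         8.42935034e-02],
       [ 9.99999797e-01, -3.83746081e-04, -5.08683718e-04,
         9.26045784e-04],
       [ 3.67075172e-04, -3.05600633e-01,  9.52159713e-01,
        -1.47791233e-01],
       [ 0.00000000e+00,  0.00000000e+00,  0.00000000e+00,
         1.00000000e+00]])}
shaft_center []
jig []
leaf []
spanner []
pulley [(0.57, array([ 0.566, -0.283,  0.022]))]
cutting_oil []
```

View pics/side0.png

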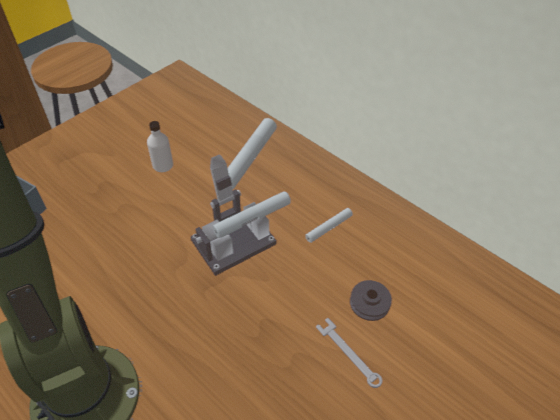

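View pics/top0.png

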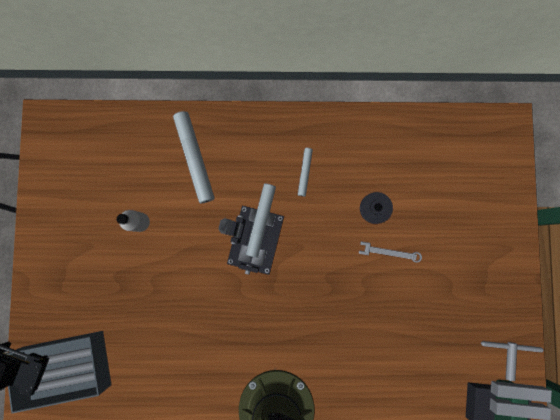

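View pics/wrist0.png

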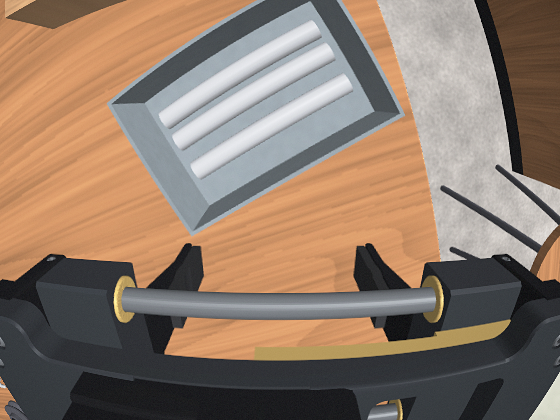

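```bash
python3 - <<'E'
import numpy as np,cv2
a=np.load('pics/top0.npz');b=np.load('pics/side0.npz')
c1=cv2.resize(a['im'][175:285,205:300],None,fx=5,fy=5,interpolation=cv2.INTER_CUBIC)
c2=cv2.resize(b['im'][145:280,180:300],None,fx=4.2,fy=4.2,interpolation=cv2.INTER_CUBIC)
cv2.imwrite('pics/c1.png',c1);cv2.imwrite('pics/c2.png',c2)
E
```

```text
(no output)
```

View pics/c1.png

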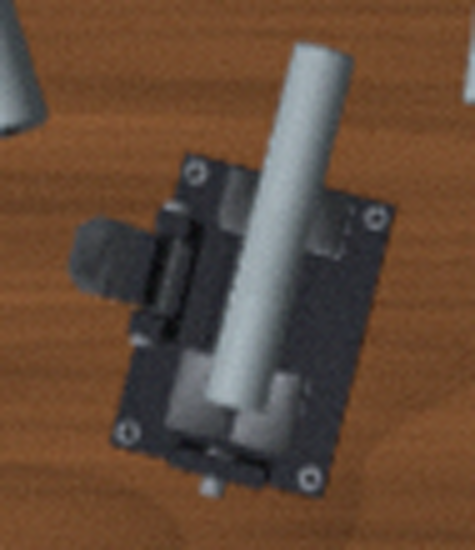

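View pics/c2.png

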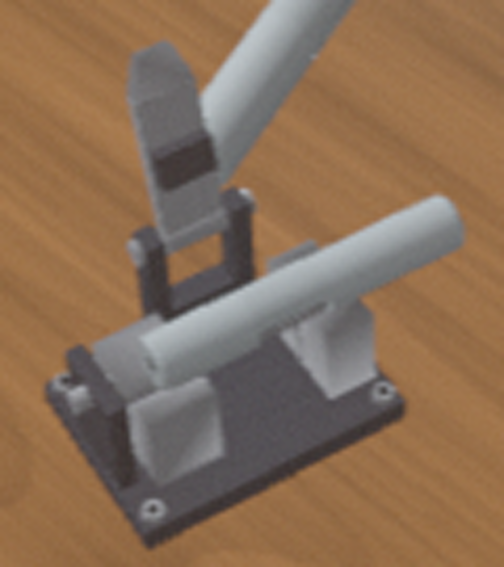

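```bash
cat >> h.py <<'E'
def rayplane(n,u,v,z,st=None):
    p=unproj(n,u,v,1.0,st);c=T(n,st)[:3,3];d=p-c
    return c+d*((z-c[2])/d[...,2])[...,None]
E
python3 - <<'E'
from h import *
px=np.array([(185,152),(397,208),(322,497),(112,447)])/5+[205,175]-0.4
P=rayplane('top',px[:,0],px[:,1],0.018)
J=np.array([(77,70),(77,-62),(-105,-62),(-105,70)])/1000
def fit(J,P):
    jm,pm=J.mean(0),P.mean(0);H=(J-jm).T@(P-pm);a=np.arctan2(H[0,1]-H[1,0],H[0,0]+H[1,1])
    c,s=np.cos(a),np.sin(a);Rm=np.array([[c,-s],[s,c]]);t=pm-Rm@jm;return a,t,(P-(J@Rm.T+t))*1000
a,t,r=fit(J,P[:,:2]);print(np.degrees(a),t,r.round(1))
px=np.array([(48,388),(405,405),(150,548)])/4.2+[180,145]-0.4
P2=rayplane('side',px[:,0],px[:,1],0.018);print(P2)
# jig: (-105,70),(77,-62),(-105,-62)
J2=np.array([(-105,70),(77,-62),(-105,-62)])/1000
a2,t2,r=fit(J2,P2[:,:2]);print(np.degrees(a2),t2,r.round(1))
# shaft cloud
for n in ['top','side']:
    d=np.load(f'pics/{n}0.npz')['d']
    im,_=optics.get_image(n)
    for s in models.silhouettes(n,'shaft_center'):
        m=cv2.erode(s['pixels'].astype(np.uint8),np.ones((3,3)))>0
        m&=d>0
        v,u=np.nonzero(m);
        if len(u)<20: continue
        Q=unproj(n,u,v,d[m]);
        c=Q.mean(0); print(n,s['conf'],c.round(3),len(u))
        if abs(c[0]-.54)<.03 and abs(c[1]-.05)<.03:
            from scipy.optimize import least_squares
            f=lambda p:np.hypot((Q[:,1]-p[0]-np.tan(p[1])*(Q[:,0]-.54))*np.cos(p[1]),Q[:,2]-p[2])-.018
            o=least_squares(f,[.05,-.2,.082],loss='soft_l1',f_scale=.002);print('axis y@x=.54,deg,z',o.x[0],np.degrees(o.x[1]),o.x[2],np.std(o.fun))
            e=np.array([np.cos(o.x[1]),np.sin(o.x[1])]);sx=(Q[:,:2]-[.54,o.x[0]])@e;print('ends',np.percentile(sx,[0,1,99,100]))
E
```

```text
-13.671653881424364 [0.50394728 0.05855317] [[ 0.   0.3]
 [-1.9  0.2]
 [ 2.1  1.1]
 [-0.3 -1.6]]
[[ 0.42059232  0.14822794  0.018     ]
 [ 0.56192244 -0.01966487  0.018     ]
 [ 0.38470615  0.01705153  0.018     ]]
-13.457735120357396 [0.50304543 0.05572634] [[ 3.4 -0. ]
 [-1.6  2.8]
 [-1.8 -2.8]]
top 0.72 [ 0.699 -0.082  0.023] 286
top 0.6 [0.738 0.253 0.044] 1263
side 0.97 [0.734 0.246 0.043] 973
side 0.93 [ 0.69  -0.085  0.023] 313
side 0.75 [0.538 0.044 0.096] 922
axis y@x=.54,deg,z 0.052216740083724726 -13.957120003427791 0.08287338545991857 0.0024048765626193415
ends [-0.09882709 -0.0979686   0.10574784  0.1081631 ]
```

```bash
cat >> h.py <<'E'
JA=np.radians(-13.7);JT=np.array([.5038,.0578,0])
def j2w(p): 
    c,s=np.cos(JA),np.sin(JA);return np.array([[c,-s,0],[s,c,0],[0,0,1]])@(np.asarray(p,float)/1000)+JT
def w2j(p):
    c,s=np.cos(JA),np.sin(JA);return (np.asarray(p)-JT)@np.array([[c,-s,0],[s,c,0],[0,0,1]])*1000
def Rt(sign,tilt=0):
    # tool x = sign*jig x ; tool z = down, then swung about jig x by tilt deg (+: body toward jig -y?) 
    c,s=np.cos(JA),np.sin(JA);jx=np.array([c,s,0]);x=sign*jx;z=np.array([0,0,-1.]);y=np.cross(z,x)
    return R.from_rotvec(np.radians(tilt)*jx)*R.from_matrix(np.stack([x,y,z],1))
def plan(pj,rot):
    st=ctrl.get_state();r0=R.from_rotvec(st['tool_rot']);p=j2w(pj)
    print('t',round(st['time'],2),'tcp',st['position'].round(4),'jig',w2j(st['position']).round(1),'F',st['ft_force'].round(1),'w',round(st['grip_width'],3))
    print('shift tool now mm',(r0.inv().apply(p-st['position'])*1000).round(1),' turn deg',np.degrees((r0.inv()*rot).as_rotvec()).round(1),' shift in tool after turn',(rot.inv().apply(p-st['position'])*1000).round(1))
E
python3 - <<'E'
from h import *
print('side cam in jig',w2j(T('side')[:3,3]),'top',w2j(T('top')[:3,3]))
plan([95,0,300],Rt(-1)); plan([95,0,300],Rt(1))
E
```

```text
side cam in jig [-382.04259954 -745.8759663  1120.13814881] top [ -15.6839342   -54.13494253 1277.56170382]
t 1.25 tcp [0.2118 0.6146 0.2366] jig [-415.6  471.8  236.6] F [-0.5 -0.6  0.3] w 0.999
shift tool now mm [-552.  -422.5  -63.4]  turn deg [ 0.   0.  -5.3]  shift in tool after turn [-510.6 -471.8  -63.4]
t 1.25 tcp [0.2118 0.6146 0.2366] jig [-415.6  471.8  236.6] F [-0.5 -0.6  0.3] w 0.999
shift tool now mm [-552.  -422.5  -63.4]  turn deg [  0.   -0.  174.7]  shift in tool after turn [510.6 471.8 -63.4]
```

arm_command:
  motion:
    - [[-25, -20, -25], [0, 0, 0], 0]
    - [[-25, -20, -25], [0, 0, 0], 0]
    - [[-25, -20, -25], [0, 0, -1], 0]
    - [[-28, -22, -15], [0, 0, -1], 0]
    - [[-32, -24, 0], [0, 0, -1], 0]
    - [[-32, -24, 0], [0, 0, -1], 0]
    - [[-32, -24, 0], [0, 0, -1], 0]
    - [[-32, -24, 0], [0, 0, 0], 0]

```text
time: 1.92
position: [0.3814, 0.3754, 0.3271]
tool_rot: [0.381, 3.118, 0.002]
ft_force: [1.1, 0.5, -0.0]
grip_width: 1.002
```

arm_command:
  motion:
    - [[-32, -24, 0], [0, 0, 0], 0]
    - [[-32, -24, 0], [0, 0, 0], 0]
    - [[-32, -24, 0], [0, 0, 0], 0]
    - [[-32, -24, 0], [0, 0, 0], 0]
    - [[-32, -24, 0], [0, 0, 0], 0]
    - [[-32, -24, 0], [0, 0, 0], 0]
    - [[-32, -24, 0], [0, 0, 0], 0]
    - [[-32, -24, 0], [0, 0, 0], 0]

```text
time: 2.58
position: [0.5834, 0.1272, 0.327]
tool_rot: [0.383, 3.117, 0.001]
ft_force: [1.2, -0.3, -0.2]
grip_width: 0.994
```

```bash
python3 - <<'E'
from h import *
plan([60,0,320],Rt(-1)); snap('wrist','w1')
E
```

```text
t 2.58 tcp [0.5834 0.1272 0.327 ] jig [ 60.9  86.3 327. ] F [ 1.2 -0.3 -0.2] w 0.994
shift tool now mm [  0.5 -86.3   6.9]  turn deg [ 0.   0.  -0.3]  shift in tool after turn [  0.9 -86.3   7. ]
```

View pics/w1.png

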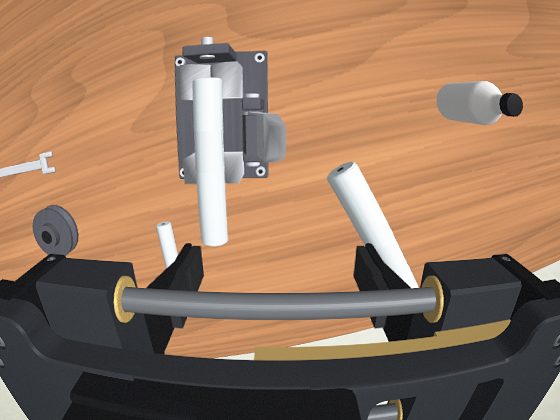

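```bash
python3 - <<'E'
import cv2
im=cv2.imread('pics/w1.png')
cv2.imwrite('pics/w1c.png',cv2.resize(im[40:255,165:295],None,fx=2.8,fy=2.8,interpolation=cv2.INTER_CUBIC))
E
```

```text
(no output)
```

View pics/w1c.png

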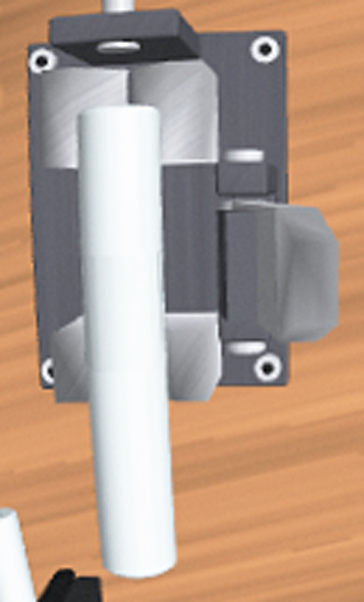

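```bash
python3 - <<'E'
import cv2,numpy as np
im=cv2.imread('pics/w1.png')[115:190,180:240].astype(float)
im=np.clip((im-170)*3,0,255).astype(np.uint8)
cv2.imwrite('pics/w1d.png',cv2.resize(im,None,fx=8,fy=8,interpolation=cv2.INTER_NEAREST))
E
```

```text
(no output)
```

View pics/w1d.png

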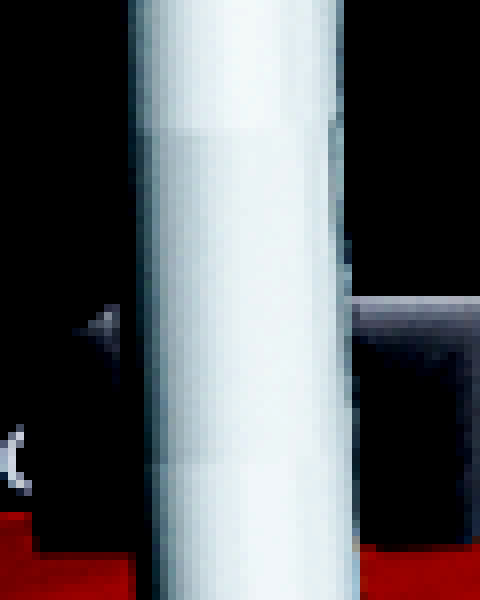

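```bash
cat > fit.py <<'E'
from h import *
from scipy.optimize import least_squares
def shaftfit(n,f):
    st=ctrl.get_state(); im,d=snap(n,f)
    for s in models.silhouettes(n,'shaft_center'):
        m=cv2.erode(s['pixels'].astype(np.uint8),np.ones((3,3)))>0
        m&=d>0; v,u=np.nonzero(m)
        if len(u)<100: continue
        Q=w2j(unproj(n,u,v,d[m],st)); c=np.median(Q,0)
        if abs(c[0]-25)>60 or abs(c[1])>25 or abs(c[2]-97)>15: continue
        k=Q[:,0]>35
        g=lambda p:np.hypot(Q[k,1]-p[0]-p[1]*(Q[k,0]),Q[k,2]-p[2]-p[3]*Q[k,0])-18
        o=least_squares(g,[0,0,82,0],loss='soft_l1',f_scale=1.)
        print(n,len(u),'axis y0,slopedeg,z0,slope',o.x[0].round(2),np.degrees(o.x[1]).round(2),o.x[2].round(2),np.degrees(o.x[3]).round(2),'res',np.std(o.fun).round(2),'x-range',np.percentile(Q[:,0],[0.3,1,99,99.7]).round(1))
        return Q
E
python3 - <<'E'
from fit import *
Q=shaftfit('wrist','w1b')
px=np.array([(48+0,30),(287,28),(287,385),(42,388)])/2.8+[165,40]-.5
st=ctrl.get_state();print(w2j(rayplane('wrist',px[:,0],px[:,1],.018,st)).round(1))
px=np.array([(42,62),(265,49),(267,367)])/2.8+[165,40]-.5
print(w2j(rayplane('wrist',px[:,0],px[:,1],.018,st)).round(1))
E
```

```text
wrist 4420 axis y0,slopedeg,z0,slope 1.76 -0.14 81.64 -0.15 res 0.66 x-range [-56.3 -55.  146.3 148. ]
[[-108.6  -49.9   18. ]
 [-101.5   70.8   18. ]
 [  79.8   67.6   18. ]
 [  78.4  -62.6   18. ]]
[[-92.  -53.3  18. ]
 [-91.   59.9  18. ]
 [ 70.2  57.6  18. ]]
```

```bash
sed -i 's/^JA=.*/JA=np.radians(-13.8);JT=np.array([.5056,.0589,0])/' h.py; python3 - <<'E'
from h import *
plan([121,0,140],Rt(-1)); 
E
```

```text
t 2.73 tcp [0.584  0.1244 0.3264] jig [ 60.6  82.3 326.4] F [-0.4  1.1 -0.6] w 0.999
shift tool now mm [-61.2 -81.3 186.6]  turn deg [-0.1  0.  -0.6]  shift in tool after turn [-60.4 -82.3 186.4]
```

arm_command:
  motion:
    - [[-20, -27, 0], [0, 0, -0.6], 0]
    - [[-20, -27, 0], [0, 0, 0], 0]
    - [[-20, -27, 0], [0, 0, 0], 0]
    - [[0, 0, 37], [0, 0, 0], 0]
    - [[0, 0, 37], [0, 0, 0], 0]
    - [[0, 0, 37], [0, 0, 0], 0]
    - [[0, 0, 37], [0, 0, 0], 0]
    - [[0, 0, 37], [0, 0, 0], 0]

```text
time: 3.4
position: [0.6212, 0.0382, 0.1402]
tool_rot: [0.363, 3.12, 0.003]
ft_force: [0.9, -0.1, -0.1]
grip_width: 0.999
```

```bash
python3 - <<'E'
from fit import *
plan([121,0,82],Rt(-1)); shaftfit('wrist','w2')
plan([121,0,82],Rt(-1))
E
```

```text
t 3.4 tcp [0.6212 0.0382 0.1402] jig [117.2   7.5 140.2] F [ 0.9 -0.1 -0.1] w 0.999
shift tool now mm [-3.7 -7.6 58.2]  turn deg [0.1 0.  0.5]  shift in tool after turn [-3.8 -7.5 58.2]
wrist 15015 axis y0,slopedeg,z0,slope 0.52 -0.05 81.53 -0.05 res 0.52 x-range [-31.9 -30.1 144.7 146.6]
t 3.5 tcp [0.6165 0.0379 0.135 ] jig [112.8   6.1 135. ] F [-1.7 -0.3 -0.7] w 1.0
shift tool now mm [-8.8 -5.9 52.9]  turn deg [-0.2 -0.7  0.5]  shift in tool after turn [-8.2 -6.1 53. ]
```

View pics/w2.png

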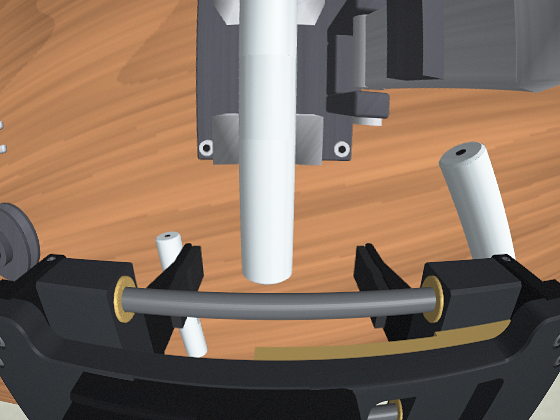

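arm_command:
  motion:
    - [[-4, -3, 0], [0, 0, 0.5], 0]
    - [[-4, -2.5, 0], [0, 0, 0], 0]
    - [[0, 0, 18], [0, 0, 0], 0]
    - [[0, 0, 18], [0, 0, 0], 0]
    - [[0, 0, 17], [0, 0, 0], 0]
    - [[0, 0, 0], [0, 0, 0], 0]

```text
time: 4.0
position: [0.6284, 0.0287, 0.0885]
tool_rot: [-0.38, -3.118, 0.0]
ft_force: [-0.8, 0.2, -0.2]
grip_width: 0.997
```

```bash
python3 - <<'E'
from fit import *
plan([121,0.5,82],Rt(-1)); shaftfit('wrist','w3')
E
```

```text
t 4.0 tcp [0.6284 0.0287 0.0885] jig [ 1.265e+02 -1.000e-01  8.850e+01] F [-0.8  0.2 -0.2] w 0.997
shift tool now mm [5.5 0.6 6.5]  turn deg [-0.  -0.  -0.1]  shift in tool after turn [5.5 0.6 6.5]
wrist 20667 axis y0,slopedeg,z0,slope 0.6 -0.16 81.54 -0.08 res 0.52 x-range [ -5.3  -3.7 130.2 132.4]
```

```bash
python3 - <<'E'
from fit import *
plan([121,0.5,82],Rt(-1))
E
```

```text
t 4.1 tcp [0.6299 0.0287 0.0909] jig [127.9   0.3  90.9] F [ 0.4 -0.1 -0.3] w 1.004
shift tool now mm [6.9 0.2 8.9]  turn deg [ 0.1  0.2 -0.1]  shift in tool after turn [6.9 0.2 8.9]
```

arm_command:
  motion:
    - [[6, 0, 8], [0, 0, 0], 0]
    - [[0, 0, 0], [0, 0, 0], 0]
    - [[0, 0, 0], [0, 0, 0], 0]

```text
time: 4.35
position: [0.6225, 0.0305, 0.0814]
tool_rot: [0.38, 3.118, 0.001]
ft_force: [-0.6, -0.3, -0.7]
grip_width: 1.0
```

```bash
python3 - <<'E'
from fit import *
for i in range(3): plan([121,0.5,82],Rt(-1)); optics.get_image('top')
E
```

```text
t 4.35 tcp [0.6225 0.0305 0.0814] jig [120.3   0.3  81.4] F [-0.6 -0.3 -0.7] w 1.0
shift tool now mm [-0.7  0.2 -0.6]  turn deg [ 0.   0.  -0.1]  shift in tool after turn [-0.7  0.2 -0.6]
t 4.4 tcp [0.6227 0.0304 0.0814] jig [120.5   0.3  81.4] F [ 1.  -0.5  0.8] w 1.002
shift tool now mm [-0.5  0.2 -0.6]  turn deg [ 0.   0.1 -0.1]  shift in tool after turn [-0.5  0.2 -0.6]
t 4.45 tcp [0.6228 0.0303 0.0814] jig [120.6   0.2  81.4] F [ 0.3 -0.1 -0.1] w 1.001
shift tool now mm [-0.4  0.3 -0.6]  turn deg [ 0.   0.1 -0.1]  shift in tool after turn [-0.4  0.3 -0.6]
```

arm_command:
  motion:
    - [[0, 0, 0], [0, 0, 0], 0.4]
    - [[0, 0, 0], [0, 0, 0], 0.6]
    - [[0, 0, 0], [0, 0, 0], 0.7]
    - [[0, 0, 0], [0, 0, 0], 0.7]
    - [[0, 0, 0], [0, 0, 0], 0.7]
    - [[0, 0, 0], [0, 0, 0], 0.7]
  force: 25

```text
time: 5.0
position: [0.6224, 0.0302, 0.0806]
tool_rot: [0.38, 3.118, 0.0]
ft_force: [0.0, 0.4, 0.7]
grip_width: 0.633
```

arm_command:
  motion:
    - [[0, 0, 0], [0, 0, 0], 0.7]
    - [[0, 0, 0], [0, 0, 0], 0.7]
    - [[0, 0, 0], [0, 0, 0], 0.7]
    - [[0, 0, 0], [0, 0, 0], 0.7]

```text
time: 5.33
position: [0.6223, 0.0298, 0.0806]
tool_rot: [-0.381, -3.118, 0.001]
ft_force: [-1.1, -1.5, 0.4]
grip_width: 0.405
```

arm_command:
  motion:
    - [[6, 0, 0], [0, 0, 0], 0.7]
    - [[7, 0, 0], [0, 0, 0], 0.7]
    - [[5, 0, 0], [0, 0, 0], 0.7]
    - [[2, 0, 0], [0, 0, 0], 0.7]
    - [[0, 0, 0], [0, 0, 0], 0.7]

```text
time: 5.75
position: [0.6024, 0.0349, 0.0808]
tool_rot: [-0.38, -3.118, 0.0]
ft_force: [1.7, -2.7, -1.5]
grip_width: 0.405
```

arm_command:
  motion:
    - [[1.5, 0, 0], [0, 0, 0], 0.7]
    - [[1.5, 0, 0], [0, 0, 0], 0.7]
    - [[0, 0, 0], [0, 0, 0], 0.7]

```text
time: 6.0
position: [0.6003, 0.0354, 0.0808]
tool_rot: [0.381, 3.118, -0.0]
ft_force: [3.4, -2.6, -0.7]
grip_width: 0.403
```

arm_command:
  motion:
    - [[1.5, 0, 0], [0, 0, 0], 0.7]
    - [[1.5, 0, 0], [0, 0, 0], 0.7]
    - [[0, 0, 0], [0, 0, 0], 0.7]

```text
time: 6.25
position: [0.5975, 0.0361, 0.0808]
tool_rot: [0.381, 3.117, -0.0]
ft_force: [4.3, -2.9, -0.5]
grip_width: 0.402
```

arm_command:
  motion:
    - [[1.5, 0, 0], [0, 0, 0], 0.7]
    - [[0, 0, 0], [0, 0, 0], 0.7]

```text
time: 6.42
position: [0.5965, 0.0363, 0.0808]
tool_rot: [0.381, 3.116, -0.0]
ft_force: [5.4, -3.0, -1.3]
grip_width: 0.406
```

arm_command:
  motion:
    - [[1.5, 0, 0], [0, 0, 0], 0.7]
    - [[0, 0, 0], [0, 0, 0], 0.7]

```text
time: 6.58
position: [0.5966, 0.0367, 0.0813]
tool_rot: [0.38, 3.113, 0.0]
ft_force: [8.3, -2.8, -4.3]
grip_width: 0.408
```

arm_command:
  motion:
    - [[1.5, 0, 0], [0, 0, 0], 0.7]
    - [[0, 0, 0], [0, 0, 0], 0.7]

```text
time: 6.75
position: [0.5966, 0.0367, 0.0818]
tool_rot: [0.38, 3.11, 0.0]
ft_force: [11.5, -2.8, -3.7]
grip_width: 0.406
```

arm_command:
  motion:
    - [[-2, 0, 0], [0, 0, 0], 0.7]
    - [[0, 0, 0], [-5, 0, 0], 0.7]
    - [[0, 0, 0], [-5, 0, 0], 0.7]
    - [[0, 0, 0], [0, 0, 0], 0.7]
  force: 30

```text
time: 7.08
position: [0.5964, 0.0352, 0.0818]
tool_rot: [0.386, 3.079, 0.28]
ft_force: [7.0, -1.9, -2.8]
grip_width: 0.406
```

```bash
python3 - <<'E'
from fit import *
plan([94,0.5,82],Rt(-1)); snap('wrist','w4')
E
```

```text
t 7.08 tcp [0.5964 0.0352 0.0818] jig [93.9 -1.4 81.8] F [ 7.  -1.9 -2.8] w 0.406
shift tool now mm [-0.1  1.9  0.2]  turn deg [10.4  0.2 -0.5]  shift in tool after turn [-0.1  1.9 -0.2]
```

View pics/w4.png

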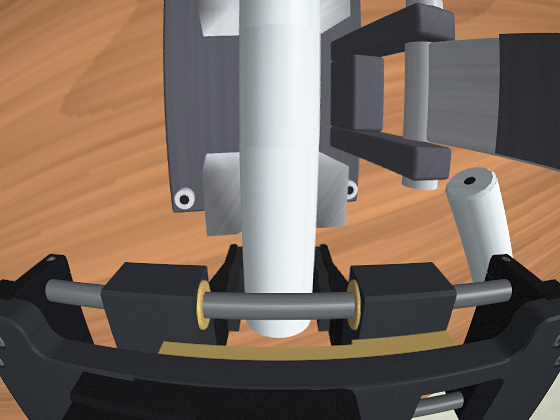

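arm_command:
  motion:
    - [[0, 0, 0], [-6, 0, 0], 0.7]
    - [[0, 0, 0], [-6, 0, 0], 0.7]
    - [[0, 0, 0], [-6, 0, 0], 0.7]
    - [[0, 0, 0], [-6, 0, 0], 0.7]
    - [[0, 0, 0], [0, 0, 0], 0.7]

```text
time: 7.55
position: [0.5968, 0.0354, 0.0819]
tool_rot: [0.369, 2.906, 0.905]
ft_force: [6.5, 0.7, 2.1]
grip_width: 0.403
```

arm_command:
  motion:
    - [[0, 0, 0], [-6, 0, 0], 0.7]
    - [[0, 0, 0], [-6, 0, 0], 0.7]
    - [[0, 0, 0], [-6, 0, 0], 0.7]
    - [[0, 0, 0], [-3, 0, 0], 0.7]
    - [[0, 0, 0], [0, 0, 0], 0.7]

```text
time: 7.97
position: [0.597, 0.0363, 0.0816]
tool_rot: [0.334, 2.662, 1.4]
ft_force: [6.7, -0.5, 1.4]
grip_width: 0.407
```

```bash
python3 - <<'E'
from fit import *
plan([94,0.5,82],Rt(-1)); snap('wrist','w5'); snap('top','t5'); snap('side','s5')
b=np.load('pics/s5.npz')['im'];a=np.load('pics/t5.npz')['im']
cv2.imwrite('pics/c5.png',np.hstack([cv2.resize(a[165:285,205:305],(500,600)),cv2.resize(b[150:280,190:300],(300,355))[:, :].repeat(1,0) if 0 else cv2.copyMakeBorder(cv2.resize(b[170:280,195:290],(300,347)),0,253,0,0,0)]))
E
```

```text
t 7.97 tcp [0.597  0.0363 0.0816] jig [94.2 -0.1 81.6] F [ 6.7 -0.5  1.4] w 0.407
shift tool now mm [0.2 0.7 0.2]  turn deg [55.5  0.2 -0.5]  shift in tool after turn [ 0.2  0.6 -0.4]
```

View pics/w5.png

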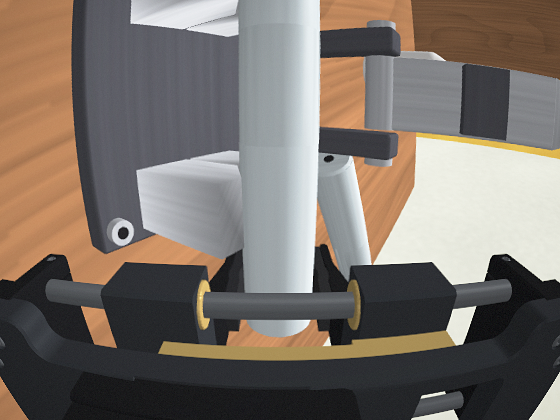

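View pics/c5.png

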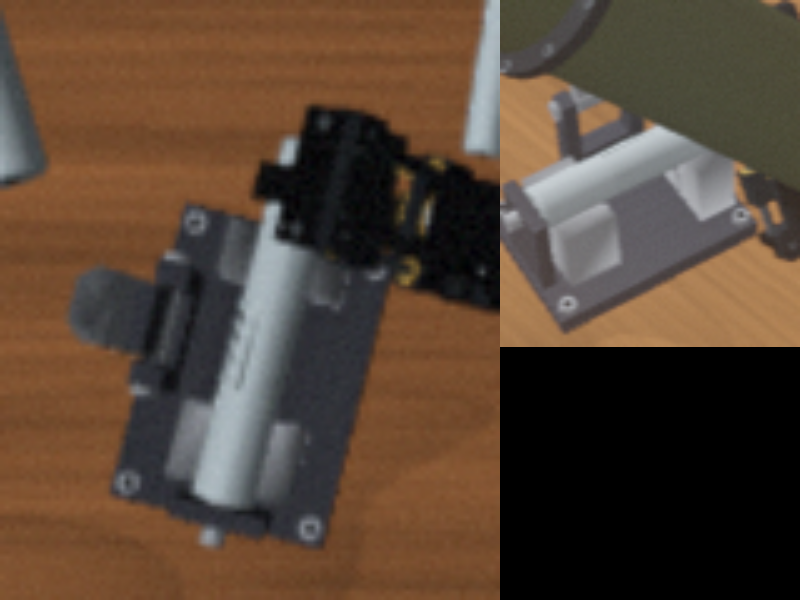

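arm_command:
  motion:
    - [[0, 0, 0], [0, 0, 0], 0.2]
    - [[0, 0, 0], [0, 0, 0], 0]
    - [[0, 0, 0], [0, 0, 0], 0]
    - [[0, 0, 0], [0, 0, 0], 0]
    - [[0, 0, 0], [0, 0, 0], 0]
    - [[0, 0, 0], [0, 0, 0], 0]

```text
time: 8.62
position: [0.5945, 0.0375, 0.0806]
tool_rot: [0.325, 2.672, 1.392]
ft_force: [-0.4, -0.3, 1.1]
grip_width: 0.77
```

arm_command:
  motion:
    - [[0, 0, 0], [7, 0, 0], 0]
    - [[0, 0, 0], [7, 0, 0], 0]
    - [[0, 0, 0], [7, 0, 0], 0]
    - [[0, 0, 0], [7, 0, 0], 0]
    - [[0, 0, 0], [7, 0, 0], 0]
    - [[0, 0, 0], [7, 0, 0], 0]
    - [[0, 0, 0], [7, 0, 0], 0]
    - [[0, 0, 0], [5, 0, 0], 0]

```text
time: 9.28
position: [0.5957, 0.0395, 0.0823]
tool_rot: [0.376, 3.114, 0.022]
ft_force: [0.6, 1.3, -0.8]
grip_width: 1.003
```

```bash
python3 - <<'E'
from fit import *
plan([94,0.5,82],Rt(-1)); snap('wrist','w6');plan([94,0.5,82],Rt(-1))
im=np.load('pics/w6.npz')['im'][0:200,170:400].astype(float)
im=np.clip((im-100)*1.7,0,255).astype(np.uint8)
cv2.imwrite('pics/w6c.png',cv2.resize(im,None,fx=3,fy=3))
E
```

```text
t 9.28 tcp [0.5957 0.0395 0.0823] jig [92.1  2.6 82.3] F [ 0.6  1.3 -0.8] w 1.003
shift tool now mm [-1.9 -2.1  0.3]  turn deg [0.8 0.2 0. ]  shift in tool after turn [-1.9 -2.1  0.3]
t 9.33 tcp [0.5959 0.0445 0.0816] jig [91.1  7.6 81.6] F [1.5 5.1 0.2] w 0.998
shift tool now mm [-2.9 -7.1 -0.5]  turn deg [0.8 0.1 0.4]  shift in tool after turn [-2.9 -7.1 -0.4]
```

View pics/w6c.png

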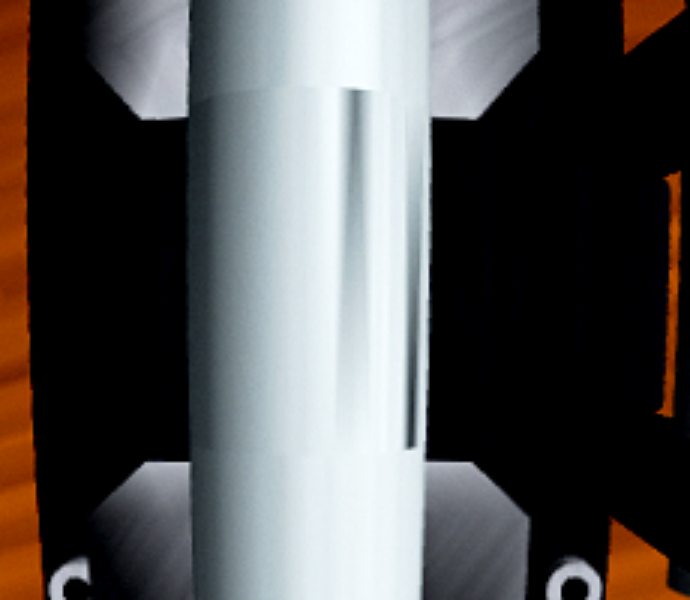

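arm_command:
  motion:
    - [[0, 0, 0], [0, 0, 0], 0]
    - [[0, 0, 0], [0, 0, 0], 0]

```text
time: 9.5
position: [0.5941, 0.0368, 0.0801]
tool_rot: [0.38, 3.117, 0.03]
ft_force: [0.7, -1.0, -0.3]
grip_width: 1.002
```

```bash
cat > prof.py <<'E'
from fit import *
def prof(f):
    st=ctrl.get_state(); im,d=snap('wrist',f)
    plan([94,0.5,82],Rt(-1))
    v,u=np.mgrid[0:260,150:420]; v=v.ravel();u=u.ravel(); z=d[v,u]; k=z>0
    Q=w2j(unproj('wrist',u[k],v[k],z[k],st))
    def band(a,b): return Q[(Q[:,0]>a)&(Q[:,0]<b)&(abs(Q[:,1])<22)&(Q[:,2]>75)]
    B=band(28,60); g=lambda p:np.hypot(B[:,1]-p[0],B[:,2]-p[1])-18
    o=least_squares(g,[0,82],loss='soft_l1',f_scale=.5); y0,z0=o.x; print('axis',o.x.round(2),np.std(o.fun).round(2))
    for a,b in [(-20,0),(0,20)]:
        F=band(a,b); th=np.degrees(np.arctan2(F[:,1]-y0,F[:,2]-z0)); r=np.hypot(F[:,1]-y0,F[:,2]-z0)
        print((a,b),' '.join(f'{t}:{np.median(r[(th>=t-4)&(th<t+4)]):.1f}' for t in range(-80,96,8) if ((th>=t-4)&(th<t+4)).sum()>5))
        # fit flat
        def h(p):
            c=np.cos(np.radians(th-p[0])); m=np.where(c>14/18,14/np.maximum(c,.1),18); return r-m
        best=min(((np.abs(h([t])).mean(),t) for t in np.arange(-130,131,1.)))
        print('flat angle to +y',best)
E
python3 - <<'E'
from prof import *
prof('w7')
E
```

```text
t 9.55 tcp [0.594  0.0352 0.0801] jig [91.5 -2.  80.1] F [-1.2 -1.1 -0.5] w 0.999
shift tool now mm [-2.5  2.5 -1.9]  turn deg [ 1.  -0.1 -0.3]  shift in tool after turn [-2.5  2.5 -1.9]
axis [ 0.54 81.49] 1.04
(-20, 0) -80:17.7 -72:17.8 -64:17.8 -56:17.9 -48:18.0 -40:18.0 -32:18.1 -24:18.2 -16:18.1 -8:18.3 0:18.4 8:18.3 16:18.4 24:18.4 32:18.4 40:18.4 48:18.4 56:18.3 64:18.3 72:18.3 80:18.5
flat angle to +y (np.float64(0.49541938363957766), np.float64(-121.0))
(0, 20) -80:17.8 -72:17.8 -64:17.9 -56:18.0 -48:18.0 -40:18.0 -32:18.1 -24:18.1 -16:18.1 -8:18.2 0:18.3 8:18.2 16:18.3 24:18.3 32:18.2 40:18.3 48:18.2 56:18.2 64:18.2 72:18.2 80:18.2
flat angle to +y (np.float64(0.4517428758764561), np.float64(-126.0))
```

```bash
python3 - <<'E'
from fit import *
snap('side','s7');plan([94,0.5,81.7],Rt(-1));snap('top','t7');plan([94,0.5,81.7],Rt(-1))
b=np.load('pics/s7.npz')['im'];a=np.load('pics/t7.npz')['im']
cv2.imwrite('pics/c7.png',np.hstack([cv2.resize(a[195:285,225:285],(400,600)),cv2.resize(b[190:265,195:255],(400,500),interpolation=cv2.INTER_CUBIC)[:600].copy() if 0 else cv2.resize(b[185:265,190:243],(400,600))]))
E
```

```text
t 9.6 tcp [0.5941 0.0344 0.0801] jig [91.8 -2.7 80.1] F [ 0.3 -0.3 -0.9] w 0.999
shift tool now mm [-2.2  3.2 -1.5]  turn deg [ 1.  -0.1 -0.3]  shift in tool after turn [-2.2  3.2 -1.6]
t 9.65 tcp [0.5942 0.0342 0.0802] jig [91.9 -2.9 80.2] F [-0.3 -0.5 -0.1] w 0.995
shift tool now mm [-2.1  3.4 -1.4]  turn deg [ 1.  -0.  -0.4]  shift in tool after turn [-2.1  3.4 -1.5]
```

View pics/c7.png

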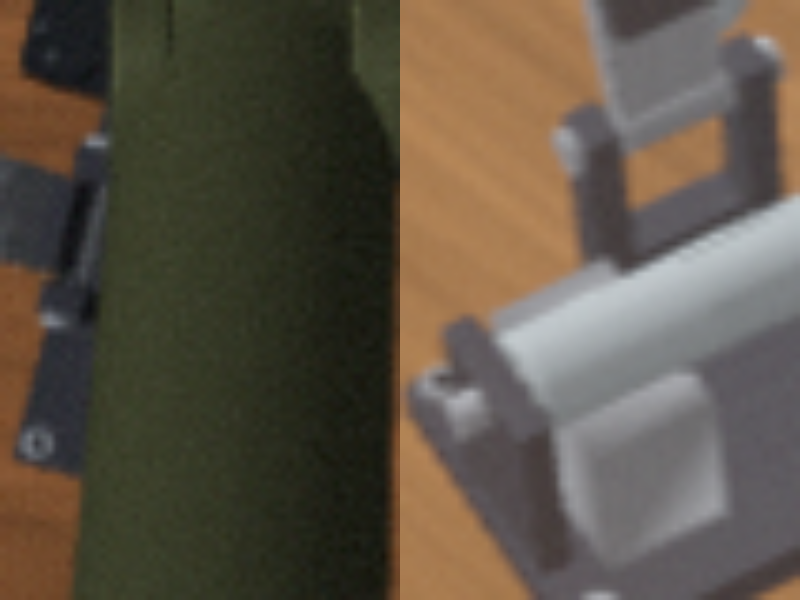

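arm_command:
  motion:
    - [[-1, 3.4, -1.5], [1, 0, 0], 0.3]
    - [[0, 0, 0], [0, 0, 0], 0.7]
    - [[0, 0, 0], [0, 0, 0], 0.7]
    - [[0, 0, 0], [0, 0, 0], 0.7]
    - [[0, 0, 0], [0, 0, 0], 0.7]
    - [[0, 0, 0], [0, 0, 0], 0.7]
    - [[0, 0, 0], [0, 0, 0], 0.7]
    - [[0, 0, 0], [0, 0, 0], 0.7]

```text
time: 10.32
position: [0.5964, 0.0394, 0.0821]
tool_rot: [-0.38, -3.118, 0.002]
ft_force: [-2.0, -8.3, 1.8]
grip_width: 0.479
```

arm_command:
  motion:
    - [[0, 0, 0], [0, 0, 0], 0.7]
    - [[0, 0, 0], [0, 0, 0], 0.7]
    - [[1, 0, 0], [-6, 0, 0], 0.7]
    - [[0, 0, 0], [-6, 0, 0], 0.7]
    - [[0, 0, 0], [-6, 0, 0], 0.7]
    - [[0, 0, 0], [-6, 0, 0], 0.7]
    - [[0, 0, 0], [0, 0, 0], 0.7]

```text
time: 10.9
position: [0.5961, 0.0355, 0.0824]
tool_rot: [0.382, 2.996, 0.644]
ft_force: [2.2, -1.0, -1.7]
grip_width: 0.408
```

arm_command:
  motion:
    - [[0, 0, 0], [-6, 0, 0], 0.7]
    - [[0, 0, 0], [-6, 0, 0], 0.7]
    - [[0, 0, 0], [-6, 0, 0], 0.7]
    - [[0, 0, 0], [-6, 0, 0], 0.7]
    - [[0, 0, 0], [-7, 0, 0], 0.7]
    - [[0, 0, 0], [0, 0, 0], 0.7]
    - [[0, 0, 0], [0, 0, 0], 0.7]

```text
time: 11.48
position: [0.597, 0.0364, 0.0815]
tool_rot: [0.335, 2.671, 1.386]
ft_force: [-0.7, -9.2, 5.4]
grip_width: 0.407
```

```bash
python3 - <<'E'
from prof import *
prof('w8'); snap('top','t8')
a=np.load('pics/t8.npz')['im']
cv2.imwrite('pics/c8.png',cv2.resize(a[165:285,205:305],(500,600)))
E
```

```text
t 11.53 tcp [0.597  0.0364 0.0816] jig [94.1 -0.1 81.6] F [ -1.6 -10.5   4.9] w 0.407
shift tool now mm [0.1 0.7 0.2]  turn deg [54.7  0.2 -0.4]  shift in tool after turn [ 0.1  0.6 -0.4]
axis [ 0.25 81.65] 0.73
(-20, 0) -80:19.0 -72:19.0 -64:19.2 -56:19.3 -48:19.3 -40:19.3 -32:19.4 -24:19.3 -16:19.2 -8:19.0 0:19.0 8:18.8 16:18.6 24:18.5
flat angle to +y (np.float64(1.1022839566913063), np.float64(66.0))
(0, 20) -80:18.6 -72:18.7 -64:18.8 -56:18.8 -48:18.8 -40:18.8 -32:18.9 -24:18.8 -16:18.7 -8:18.7 0:18.6 8:18.6 16:18.4 24:18.2
flat angle to +y (np.float64(0.7549933041418189), np.float64(65.0))
```

View pics/w8.png

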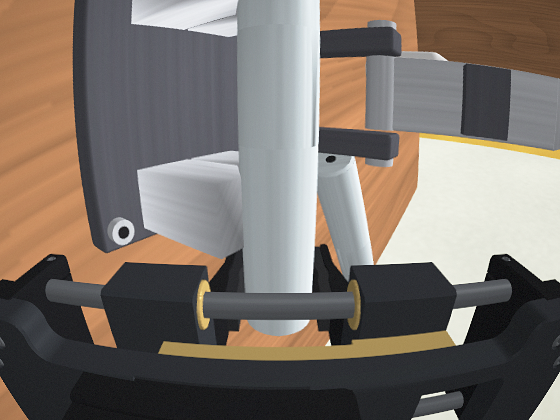

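View pics/c8.png

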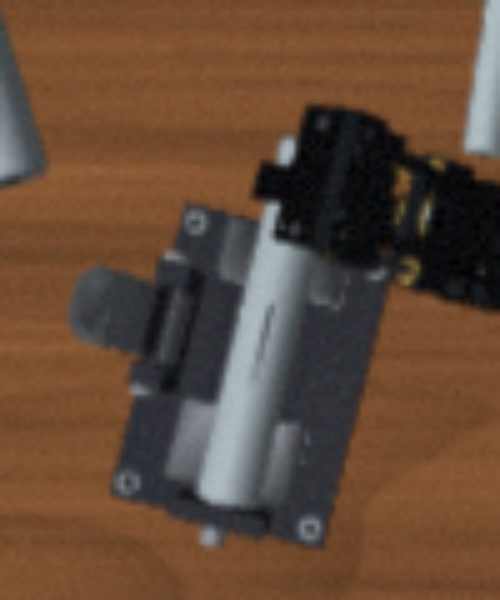

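arm_command:
  motion:
    - [[0, 0, 0], [0, 0, 0], 0.2]
    - [[0, 0, 0], [0, 0, 0], 0]
    - [[0, 0, 0], [0, 0, 0], 0]
    - [[0, 0, 0], [0, 0, 0], 0]
    - [[0, 0, 0], [0, 0, 0], 0]
    - [[0, 0, 0], [0, 0, 0], 0]

```text
time: 12.08
position: [0.5953, 0.0412, 0.0821]
tool_rot: [0.324, 2.673, 1.392]
ft_force: [0.2, 0.8, -0.3]
grip_width: 0.771
```

arm_command:
  motion:
    - [[0, 0, 0], [7, 0, 0], 0]
    - [[0, 0, 0], [7, 0, 0], 0]
    - [[0, 0, 0], [7, 0, 0], 0]
    - [[0, 0, 0], [7, 0, 0], 0]
    - [[0, 0, 0], [7, 0, 0], 0]
    - [[0, 0, 0], [7, 0, 0], 0]
    - [[0, 0, 0], [7, 0, 0], 0]
    - [[0, 0, 0], [5, 0, 0], 0]

```text
time: 12.75
position: [0.5966, 0.0428, 0.0839]
tool_rot: [0.375, 3.114, 0.021]
ft_force: [0.2, 1.9, 0.1]
grip_width: 1.002
```

arm_command:
  motion:
    - [[0, 0, 0], [0, 0, 0], 0]
    - [[0, 0, 0], [0, 0, 0], 0]
    - [[0, 0, 0], [0, 0, 0], 0]

```text
time: 13.0
position: [0.5949, 0.0389, 0.0816]
tool_rot: [0.383, 3.117, 0.029]
ft_force: [-1.0, -0.5, -0.5]
grip_width: 1.002
```

```bash
python3 - <<'E'
from prof import *
prof('w9')
im=np.load('pics/w9.npz')['im'][0:200,170:400].astype(float)
im=np.clip((im-100)*1.7,0,255).astype(np.uint8)
cv2.imwrite('pics/w9c.png',cv2.resize(im,None,fx=3,fy=3))
E
```

```text
t 13.05 tcp [0.5949 0.0379 0.0816] jig [91.7  0.9 81.6] F [1.1 0.4 0.9] w 0.999
shift tool now mm [-2.3 -0.4 -0.4]  turn deg [ 1.  -0.1 -0.3]  shift in tool after turn [-2.3 -0.4 -0.4]
axis [ 0.44 81.41] 1.02
(-20, 0) -80:17.9 -72:17.9 -64:17.9 -56:17.9 -48:18.0 -40:18.0 -32:18.0 -24:18.1 -16:18.1 -8:18.1 0:18.2 8:18.1 16:18.2 24:18.2 32:18.2 40:18.1 48:18.1 56:18.1 64:18.1 72:18.2 80:18.1
flat angle to +y (np.float64(0.4463035786240062), np.float64(-122.0))
(0, 20) -80:17.8 -72:17.9 -64:17.9 -56:18.0 -48:17.9 -40:18.0 -32:18.0 -24:18.2 -16:18.1 -8:18.1 0:18.1 8:18.1 16:18.1 24:18.0 32:18.1 40:18.1 48:18.1 56:18.0 64:18.0 72:18.1 80:18.2
flat angle to +y (np.float64(0.4225985175289644), np.float64(-117.0))
```

View pics/w9c.png

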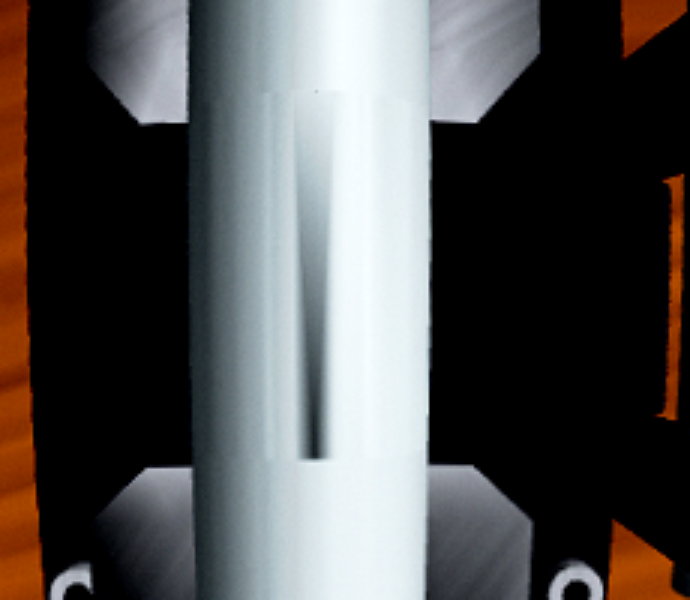

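arm_command:
  motion:
    - [[-1.5, -0.5, -0.4], [1, 0, 0], 0.3]
    - [[0, 0, 0], [0, 0, 0], 0.7]
    - [[0, 0, 0], [0, 0, 0], 0.7]
    - [[0, 0, 0], [0, 0, 0], 0.7]
    - [[0, 0, 0], [0, 0, 0], 0.7]
    - [[0, 0, 0], [0, 0, 0], 0.7]
    - [[0, 0, 0], [0, 0, 0], 0.7]
    - [[0, 0, 0], [0, 0, 0], 0.7]

```text
time: 13.72
position: [0.5968, 0.0393, 0.0825]
tool_rot: [-0.38, -3.118, 0.001]
ft_force: [-2.1, -7.4, 1.9]
grip_width: 0.479
```

arm_command:
  motion:
    - [[0, 0, 0], [0, 0, 0], 0.7]
    - [[0, 0, 0], [0, 0, 0], 0.7]
    - [[1, 0, 0], [-6, 0, 0], 0.7]
    - [[0, 0, 0], [-6, 0, 0], 0.7]
    - [[0, 0, 0], [-6, 0, 0], 0.7]
    - [[0, 0, 0], [-6, 0, 0], 0.7]
    - [[0, 0, 0], [0, 0, 0], 0.7]

```text
time: 14.3
position: [0.5964, 0.0352, 0.0829]
tool_rot: [0.382, 2.996, 0.645]
ft_force: [1.1, -1.2, -0.5]
grip_width: 0.402
```

arm_command:
  motion:
    - [[0, 0, 0], [-6, 0, 0], 0.7]
    - [[0, 0, 0], [-6, 0, 0], 0.7]
    - [[0, 0, 0], [-6, 0, 0], 0.7]
    - [[0, 0, 0], [-6, 0, 0], 0.7]
    - [[0, 0, 0], [-7, 0, 0], 0.7]
    - [[0, 0, 0], [-3, 0, 0], 0.7]
    - [[0, 0, 0], [0, 0, 0], 0.7]

```text
time: 14.88
position: [0.5969, 0.0362, 0.0817]
tool_rot: [0.332, 2.626, 1.46]
ft_force: [-0.4, -7.4, 6.0]
grip_width: 0.406
```

arm_command:
  motion:
    - [[0, 0, 0], [0, 0, 0], 0.2]
    - [[0, 0, 0], [0, 0, 0], 0]
    - [[0, 0, 0], [0, 0, 0], 0]
    - [[0, 0, 0], [0, 0, 0], 0]
    - [[0, 0, 0], [0, 0, 0], 0]
    - [[0, 0, 0], [0, 0, 0], 0]

```text
time: 15.38
position: [0.5958, 0.0406, 0.0827]
tool_rot: [0.319, 2.631, 1.458]
ft_force: [0.2, -0.2, 0.3]
grip_width: 0.779
```

arm_command:
  motion:
    - [[0, 0, 0], [7, 0, 0], 0]
    - [[0, 0, 0], [7, 0, 0], 0]
    - [[0, 0, 0], [7, 0, 0], 0]
    - [[0, 0, 0], [7, 0, 0], 0]
    - [[0, 0, 0], [7, 0, 0], 0]
    - [[0, 0, 0], [7, 0, 0], 0]
    - [[0, 0, 0], [7, 0, 0], 0]
    - [[0, 0, 0], [7, 0, 0], 0]

```text
time: 16.05
position: [0.5968, 0.0399, 0.0846]
tool_rot: [0.38, 3.11, 0.047]
ft_force: [-0.2, 1.2, -0.2]
grip_width: 1.0
```

arm_command:
  motion:
    - [[0, 0, 0], [0, 0, 0], 0]
    - [[0, 0, 0], [0, 0, 0], 0]
    - [[0, 0, 0], [0, 0, 0], 0]
    - [[0, 0, 0], [0, 0, 0], 0]

```text
time: 16.38
position: [0.5952, 0.0372, 0.0821]
tool_rot: [0.386, 3.114, 0.055]
ft_force: [-0.4, -1.0, 0.2]
grip_width: 1.0
```

```bash
python3 - <<'E'
from prof import *
prof('w10')
im=np.load('pics/w10.npz')['im'][0:200,170:400].astype(float)
im=np.clip((im-100)*1.7,0,255).astype(np.uint8)
cv2.imwrite('pics/w10c.png',cv2.resize(im,None,fx=3,fy=3))
E
```

```text
t 16.43 tcp [0.5954 0.0369 0.0821] jig [92.4  0.  82.1] F [-0.1  0.2  0. ] w 1.002
shift tool now mm [-1.6  0.5  0.2]  turn deg [ 2.  -0.  -0.4]  shift in tool after turn [-1.6  0.5  0.1]
axis [ 0.15 81.72] 1.04
(-20, 0) -80:19.0 -72:18.9 -64:18.9 -56:19.0 -48:19.2 -40:19.2 -32:19.2 -24:19.2 -16:19.1 -8:19.0 0:19.0 8:18.8 16:18.7 24:18.5 32:18.3 40:18.0 48:15.6 56:15.0 64:14.3
flat angle to +y (np.float64(0.9445764188098883), np.float64(79.0))
(0, 20) -80:18.5 -72:18.5 -64:18.6 -56:18.6 -48:18.7 -40:18.8 -32:18.8 -24:18.7 -16:18.7 -8:18.8 0:18.7 8:18.6 16:18.4 24:18.3 32:18.3 40:18.0 48:17.0 72:13.8 80:14.0 88:14.0
flat angle to +y (np.float64(0.6806879426772451), np.float64(81.0))
```

View pics/w10c.png

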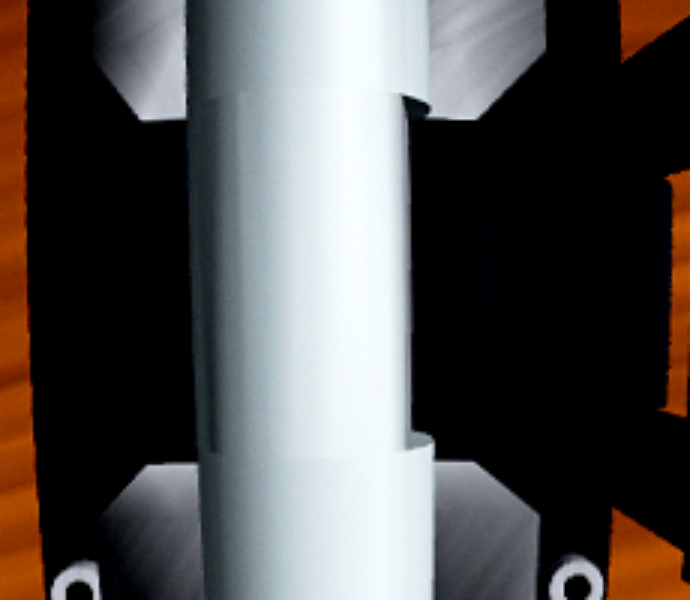

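arm_command:
  motion:
    - [[-1, 0.5, 0], [2, 0, 0], 0.3]
    - [[0, 0, 0], [0, 0, 0], 0.7]
    - [[0, 0, 0], [0, 0, 0], 0.7]
    - [[0, 0, 0], [0, 0, 0], 0.7]
    - [[0, 0, 0], [0, 0, 0], 0.7]
    - [[0, 0, 0], [0, 0, 0], 0.7]
    - [[0, 0, 0], [0, 0, 0], 0.7]
    - [[0, 0, 0], [0, 0, 0], 0.7]

```text
time: 17.1
position: [0.5969, 0.0396, 0.0825]
tool_rot: [-0.381, -3.118, 0.0]
ft_force: [-2.3, -6.8, 3.2]
grip_width: 0.477
```

arm_command:
  motion:
    - [[0, 0, 0], [0, 0, 0], 0.7]
    - [[0, 0, 0], [0, 0, 0], 0.7]
    - [[1, 0, 0], [-6, 0, 0], 0.7]
    - [[0, 0, 0], [-6, 0, 0], 0.7]
    - [[0, 0, 0], [-6, 0, 0], 0.7]
    - [[0, 0, 0], [-6, 0, 0], 0.7]
    - [[0, 0, 0], [0, 0, 0], 0.7]

```text
time: 17.68
position: [0.5966, 0.0355, 0.0829]
tool_rot: [0.382, 2.996, 0.644]
ft_force: [0.3, -4.8, 4.1]
grip_width: 0.405
```

arm_command:
  motion:
    - [[0, 0, 0], [-6, 0, 0], 0.7]
    - [[0, 0, 0], [-6, 0, 0], 0.7]
    - [[0, 0, 0], [-6, 0, 0], 0.7]
    - [[0, 0, 0], [-6, 0, 0], 0.7]
    - [[0, 0, 0], [-6, 0, 0], 0.7]
    - [[0, 0, 0], [0, 0, 0], 0.7]

```text
time: 18.18
position: [0.5969, 0.0361, 0.0815]
tool_rot: [0.341, 2.681, 1.372]
ft_force: [-1.4, -9.5, 8.2]
grip_width: 0.408
```

arm_command:
  motion:
    - [[0, 0, 0], [0, 0, 0], 0.2]
    - [[0, 0, 0], [0, 0, 0], 0]
    - [[0, 0, 0], [0, 0, 0], 0]
    - [[0, 0, 0], [0, 0, 0], 0]
    - [[0, 0, 0], [0, 0, 0], 0]
    - [[0, 0, 0], [0, 0, 0], 0]

```text
time: 18.68
position: [0.5959, 0.0413, 0.0827]
tool_rot: [0.325, 2.687, 1.369]
ft_force: [-0.2, 0.4, 0.3]
grip_width: 0.773
```

arm_command:
  motion:
    - [[0, 0, 0], [7, 0, 0], 0]
    - [[0, 0, 0], [7, 0, 0], 0]
    - [[0, 0, 0], [7, 0, 0], 0]
    - [[0, 0, 0], [7, 0, 0], 0]
    - [[0, 0, 0], [7, 0, 0], 0]
    - [[0, 0, 0], [7, 0, 0], 0]
    - [[0, 0, 0], [7, 0, 0], 0]
    - [[0, 0, 0], [4, 0, 0], 0]

```text
time: 19.35
position: [0.5972, 0.0441, 0.0843]
tool_rot: [0.372, 3.114, 0.022]
ft_force: [0.4, 1.1, -0.5]
grip_width: 1.001
```

arm_command:
  motion:
    - [[0, 0, 0], [0, 0, 0], 0]
    - [[0, 0, 0], [0, 0, 0], 0]
    - [[0, 0, 0], [0, 0, 0], 0]
    - [[0, 0, 0], [0, 0, 0], 0]

```text
time: 19.68
position: [0.5955, 0.0377, 0.0822]
tool_rot: [0.386, 3.116, 0.028]
ft_force: [-0.8, -1.1, 0.2]
grip_width: 0.998
```

```bash
python3 - <<'E'
from prof import *
prof('w11')
im=np.load('pics/w11.npz')['im'][0:200,170:400].astype(float)
im=np.clip((im-100)*1.7,0,255).astype(np.uint8)
cv2.imwrite('pics/w11c.png',cv2.resize(im,None,fx=3,fy=3))
E
```

```text
t 19.73 tcp [0.5956 0.0376 0.0823] jig [92.5  0.8 82.3] F [ 0.8 -1.7  0.3] w 1.001
shift tool now mm [-1.5 -0.3  0.3]  turn deg [ 1.  -0.  -0.3]  shift in tool after turn [-1.5 -0.3  0.3]
axis [ 0.46 81.44] 1.03
(-20, 0) -80:17.9 -72:17.9 -64:17.9 -56:18.0 -48:17.9 -40:18.0 -32:17.9 -24:18.0 -16:18.1 -8:17.7 0:16.4 8:15.5 16:14.7 24:14.5 32:14.4 40:14.7 48:15.3 56:16.3 64:17.4 72:18.0 80:18.2
flat angle to +y (np.float64(0.520066772021766), np.float64(29.0))
(0, 20) -80:17.9 -72:17.9 -64:17.9 -56:17.9 -48:18.0 -40:18.0 -32:18.1 -24:18.0 -16:18.0 -8:17.7 0:16.5 8:15.3 16:14.7 24:14.4 32:14.3 40:14.7 48:15.3 56:16.2 64:17.5 72:18.0 80:17.9
flat angle to +y (np.float64(0.49510150880106363), np.float64(29.0))
```

View pics/w11c.png

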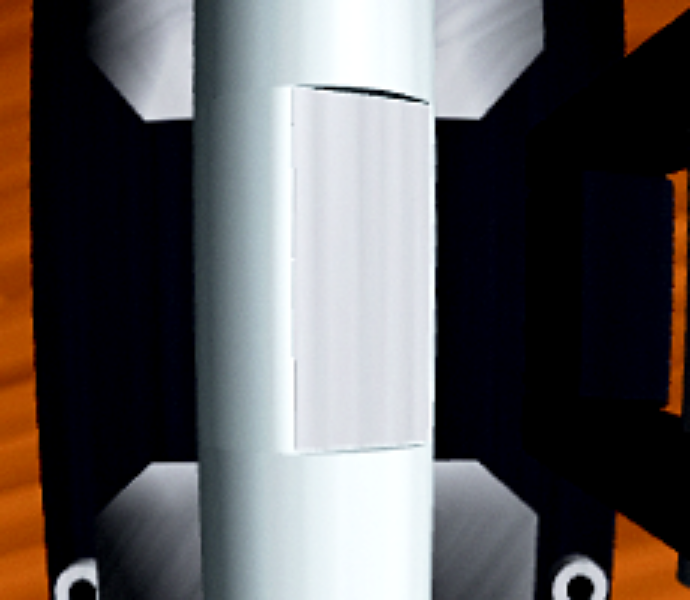

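arm_command:
  motion:
    - [[-1, 0, 0], [1, 0, 0], 0.3]
    - [[0, 0, 0], [0, 0, 0], 0.7]
    - [[0, 0, 0], [0, 0, 0], 0.7]
    - [[0, 0, 0], [0, 0, 0], 0.7]
    - [[0, 0, 0], [0, 0, 0], 0.7]
    - [[0, 0, 0], [0, 0, 0], 0.7]
    - [[0, 0, 0], [0, 0, 0], 0.7]
    - [[0, 0, 0], [0, 0, 0], 0.7]

```text
time: 20.4
position: [0.5969, 0.0393, 0.0825]
tool_rot: [-0.38, -3.118, 0.002]
ft_force: [-2.4, -8.6, 1.5]
grip_width: 0.477
```

arm_command:
  motion:
    - [[0, 0, 0], [0, 0, 0], 0.7]
    - [[0, 0, 0], [0, 0, 0], 0.7]
    - [[1, 0, 0], [-6, 0, 0], 0.7]
    - [[0, 0, 0], [-6, 0, 0], 0.7]
    - [[0, 0, 0], [-6, 0, 0], 0.7]
    - [[0, 0, 0], [-6, 0, 0], 0.7]
    - [[0, 0, 0], [-6, 0, 0], 0.7]
    - [[0, 0, 0], [0, 0, 0], 0.7]

```text
time: 21.07
position: [0.5965, 0.0354, 0.0824]
tool_rot: [0.376, 2.947, 0.797]
ft_force: [1.2, -1.1, 0.2]
grip_width: 0.403
```

arm_command:
  motion:
    - [[0, 0, 0], [0, 0, 0], 0.7]
    - [[0, 0, 0], [0, 0, 0], 0.7]
    - [[0, 0, 0], [0, 0, 0], 0.7]

```text
time: 21.32
position: [0.5969, 0.0362, 0.0826]
tool_rot: [0.361, 2.954, 0.779]
ft_force: [-2.2, -9.6, 4.5]
grip_width: 0.405
```

```bash
python3 - <<'E'
from prof import *
prof('w12')
im=np.load('pics/w12.npz')['im'][0:200,170:400].astype(float)
E
```

```text
t 21.37 tcp [0.5969 0.0362 0.0826] jig [94.1 -0.3 82.6] F [-3.  -9.6  3.5] w 0.404
shift tool now mm [0.1 0.4 0.9]  turn deg [29.6  0.3 -0.1]  shift in tool after turn [0.1 0.8 0.6]
axis [ 0.63 81.61] 0.9
(-20, 0) -80:18.1 -72:18.2 -64:18.2 -56:18.3 -48:18.3 -40:18.4 -32:17.3 -24:16.1 -16:15.3 -8:14.8 0:14.7 8:14.9 16:15.3 24:16.1 32:17.2 40:18.0 48:18.1
flat angle to +y (np.float64(0.6211734955451277), np.float64(1.0))
(0, 20) -80:18.1 -72:18.1 -64:18.1 -56:18.2 -48:18.2 -40:18.2 -32:17.1 -24:16.0 -16:15.1 -8:14.6 0:14.4 8:14.6 16:15.1 24:15.9 32:17.1 40:18.0 48:18.0
flat angle to +y (np.float64(0.5486787954637489), np.float64(1.0))
```

arm_command:
  motion:
    - [[0, -2, -0.5], [0, 0, 0], 0.7]
    - [[0, -2, -0.5], [0, 0, 0], 0.7]
    - [[0, 0, 0], [0, 0, 0], 0.7]
    - [[0, 0, 0], [0, 0, 0], 0.7]

```text
time: 21.7
position: [0.5966, 0.0359, 0.0826]
tool_rot: [0.358, 2.951, 0.788]
ft_force: [1.0, -5.3, 5.2]
grip_width: 0.404
```

arm_command:
  motion:
    - [[0, 0, 0], [0, 0, 0], 0.3]
    - [[0, 0, 0], [0, 0, 0], 0]
    - [[0, 0, 0], [0, 0, 0], 0]
    - [[0, 0, 0], [0, 0, 0], 0]
    - [[0, 0, 0], [0, 0, 0], 0]
    - [[0, 0, 0], [0, 0, 0], 0]
    - [[0, 0, 0], [0, 0, 0], 0]
    - [[0, 0, 0], [0, 0, 0], 0]

```text
time: 22.37
position: [0.595, 0.0365, 0.0813]
tool_rot: [0.36, 2.954, 0.792]
ft_force: [-0.2, 0.0, 0.8]
grip_width: 0.926
```

```bash
python3 - <<'E'
from prof import *
prof('w13')
E
```

```text
t 22.42 tcp [0.595  0.0364 0.0813] jig [92.2 -0.5 81.3] F [ 0.  -0.5 -0.4] w 0.954
shift tool now mm [-1.8  1.2 -0.1]  turn deg [30.   0.  -0.1]  shift in tool after turn [-1.8  1.  -0.7]
axis [ 0.44 81.4 ] 0.84
(-20, 0) -80:17.8 -72:17.9 -64:18.0 -56:17.9 -48:17.9 -40:18.0 -32:17.0 -24:15.6 -16:14.9 -8:14.5 0:14.4 8:14.5 16:14.9 24:15.7 32:17.0 40:17.9 48:18.1
flat angle to +y (np.float64(0.5054136367180473), np.float64(0.0))
(0, 20) -80:17.8 -72:17.9 -64:17.9 -56:17.9 -48:17.9 -40:17.9 -32:16.9 -24:15.7 -16:14.8 -8:14.4 0:14.3 8:14.5 16:15.1 24:15.8 32:17.0 40:17.9 48:18.1
flat angle to +y (np.float64(0.4900887504236546), np.float64(0.0))
```

View pics/w13.png

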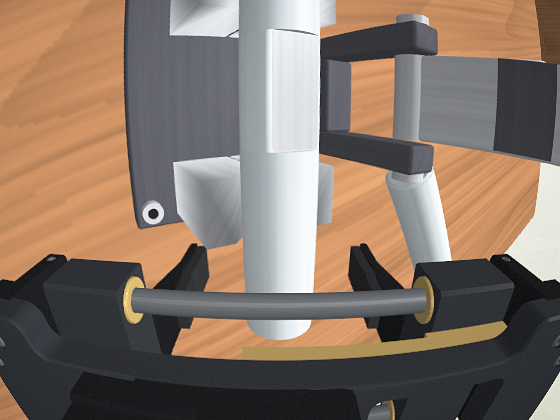

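arm_command:
  motion:
    - [[0, 0, -15], [0, 0, 0], 0]
    - [[0, 0, -35], [0, 0, 0], 0]
    - [[0, 0, -40], [0, 0, 0], 0]
    - [[0, 0, -40], [0, 0, 0], 0]
    - [[0, 0, -40], [0, 0, 0], 0]
    - [[0, 0, -30], [0, 0, 0], 0]
    - [[0, 0, 0], [7, 0, 0], 0.5]
    - [[0, 0, 0], [7, 0, 0], 1]

```text
time: 23.08
position: [0.5714, -0.0677, 0.2583]
tool_rot: [0.388, 3.048, 0.419]
ft_force: [-0.8, 1.1, -1.1]
grip_width: 0.919
```

arm_command:
  motion:
    - [[0, 0, 0], [7, 0, 0], 1]
    - [[0, 0, 0], [7, 0, 0], 1]
    - [[0, 0, 0], [2, 0, 0], 1]
    - [[0, 0, 0], [0, 0, 0], 1]

```text
time: 23.42
position: [0.5717, -0.0571, 0.2558]
tool_rot: [0.371, 3.119, 0.0]
ft_force: [0.7, 0.5, -0.2]
grip_width: 0.631
```

```bash
python3 - <<'E'
from fit import *
st=ctrl.get_state();im,d=snap('wrist','w14')
plan([0,135,320],Rt(-1))
for s in models.search_frame('wrist','leaf'): print('leaf',s['conf'],w2j(T('wrist',st)[:3,:3]@s['location']+T('wrist',st)[:3,3]).round(1))
q=models.silhouettes('wrist','leaf')
if q:
    m=cv2.erode(q[0]['pixels'].astype(np.uint8),np.ones((3,3)))>0; m&=d>0; v,u=np.nonzero(m)
    Q=w2j(unproj('wrist',u,v,d[m],st)); print(Q.min(0).round(),Q.max(0).round())
    k=(Q[:,2]>130)&(abs(Q[:,0])<25);Q=Q[k]
    for z in range(140,250,15):
        b=Q[abs(Q[:,2]-z)<4]; 
        if len(b): print(z,np.percentile(b[:,1],[5,50,95]).round(1),np.percentile(b[:,0],[2,98]).round(1))
E
```

```text
t 23.47 tcp [ 0.5712 -0.0594  0.2554] jig [ 91.9 -99.3 255.4] F [-0.2 -0.5  0.5] w 0.582
shift tool now mm [ 91.7 234.4 -64.4]  turn deg [0.1 0.  0. ]  shift in tool after turn [ 91.9 234.3 -64.6]
leaf 0.74 [ -0.7  69.8 186.2]
[-18.  47. 109.] [ 21.  90. 237.]
140 [55.7 57.  58.4] [-17.3  19.7]
155 [50.7 51.5 61.1] [-15.   20.3]
170 [52.5 53.9 55.6] [-15.7  20. ]
185 [56.6 67.4 69. ] [-16.3  19.3]
200 [69.6 71.3 72.8] [-17.1  19.1]
215 [73.2 74.9 76.7] [-15.9  19.7]
230 [76.8 78.7 88.5] [-11.6  14.8]
```

View pics/w14.png

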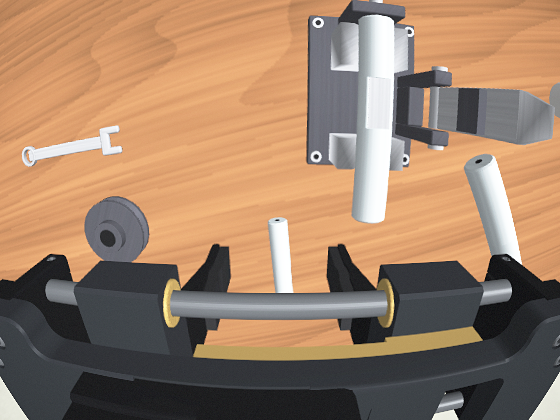

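arm_command:
  motion:
    - [[0, 0, -33], [0, 0, 0], 1]
    - [[0, 0, -33], [0, 0, 0], 1]
    - [[15, 38, 0], [0, 0, 0], 1]
    - [[15, 38, 0], [0, 0, 0], 1]
    - [[15, 38, 0], [0, 0, 0], 1]
    - [[15, 38, 0], [0, 0, 0], 1]
    - [[15, 38, 0], [0, 0, 0], 1]
    - [[15, 38, 0], [0, 0, 0], 1]

```text
time: 24.23
position: [0.5385, 0.1813, 0.321]
tool_rot: [0.388, 3.117, 0.001]
ft_force: [1.6, 1.2, -0.4]
grip_width: 0.01
```

arm_command:
  motion:
    - [[0, 0, 0], [0, 0, 0], 1]
    - [[0, 0, 0], [0, 0, 0], 1]
    - [[0, 0, 0], [0, 0, 0], 1]

```text
time: 24.48
position: [0.5391, 0.1797, 0.3206]
tool_rot: [0.386, 3.118, -0.001]
ft_force: [0.9, -0.2, -0.4]
grip_width: 0.005
```

```bash
python3 - <<'E'
from fit import *
plan([2,127,220],Rt(-1));snap('wrist','w15');snap('side','s15')
b=np.load('pics/s15.npz')['im']
cv2.imwrite('pics/c15.png',cv2.resize(b[80:280,160:320],(480,600)))
E
```

```text
t 24.48 tcp [0.5391 0.1797 0.3206] jig [  3.7 125.3 320.6] F [ 0.9 -0.2 -0.4] w 0.005
shift tool now mm [  1.7   1.7 100.6]  turn deg [-0.   0.  -0.3]  shift in tool after turn [  1.7   1.7 100.6]
```

View pics/w15.png

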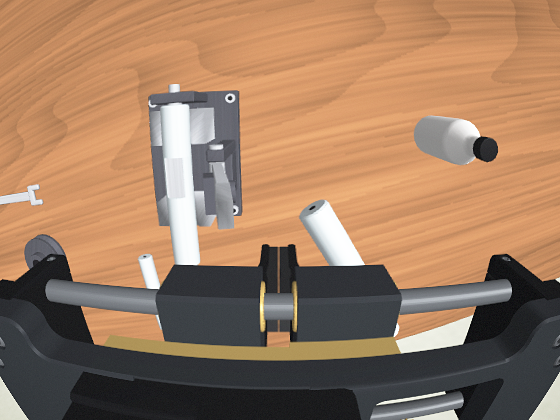

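View pics/c15.png

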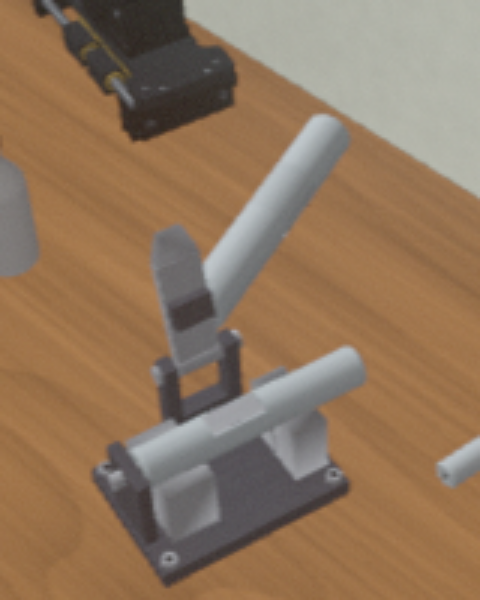

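arm_command:
  motion:
    - [[0, 0, 30], [0, 0, 0], 1]
    - [[0, 0, 30], [0, 0, 0], 1]
    - [[0, 0, 25], [0, 0, 0], 1]
    - [[0, 0, 7], [0, 0, 0], 1]
    - [[0, -8, 0], [0, 0, 0], 1]
    - [[0, -8, 0], [0, 0, 0], 1]
    - [[0, -6, 0], [0, 0, 0], 1]

```text
time: 25.17
position: [0.5344, 0.159, 0.2308]
tool_rot: [0.383, 3.115, 0.002]
ft_force: [-0.1, -0.1, 0.1]
grip_width: 0.004
```

arm_command:
  motion:
    - [[0, -6, 0], [0, 0, 0], 1]
    - [[0, -6, 0], [0, 0, 0], 1]
    - [[0, -6, 0], [0, 0, 0], 1]
    - [[0, -6, 0], [0, 0, 0], 1]

```text
time: 25.5
position: [0.5281, 0.138, 0.2301]
tool_rot: [0.379, 3.116, 0.004]
ft_force: [1.0, 3.3, 4.1]
grip_width: 0.004
```

```bash
python3 - <<'E'
from fit import *
plan([2,77,238],Rt(-1));snap('side','s16');snap('wrist','w16')
b=np.load('pics/s16.npz')['im']
cv2.imwrite('pics/c16.png',cv2.resize(b[80:280,160:320],(480,600)))
E
```

```text
t 25.5 tcp [0.5281 0.138  0.2301] jig [  3.   82.2 230.1] F [1.  3.3 4.1] w 0.004
shift tool now mm [ 1.  -5.2 -7.9]  turn deg [ 0.1  0.1 -0.1]  shift in tool after turn [ 1.  -5.2 -7.9]
```

View pics/c16.png

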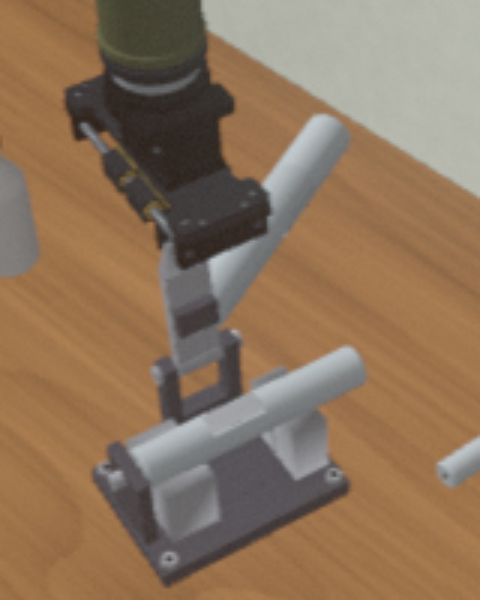

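arm_command:
  motion:
    - [[0, -5, -4], [0, 0, 0], 1]
    - [[0, -8, -2], [0, 0, 0], 1]
    - [[0, -8, 0], [0, 0, 0], 1]
    - [[0, -8, 1], [0, 0, 0], 1]
    - [[0, -8, 2], [0, 0, 0], 1]
    - [[0, -8, 3], [0, 0, 0], 1]
    - [[0, -8, 3], [0, 0, 0], 1]

```text
time: 26.18
position: [0.5148, 0.0848, 0.2257]
tool_rot: [0.381, 3.117, -0.0]
ft_force: [0.3, 2.0, 2.7]
grip_width: 0.002
```

```bash
python3 - <<'E'
from fit import *
plan([2,-4,209],Rt(-1));snap('side','s17')
b=np.load('pics/s17.npz')['im']
cv2.imwrite('pics/c17.png',cv2.resize(b[80:280,160:320],(480,600)))
E
```

```text
t 26.18 tcp [0.5148 0.0848 0.2257] jig [  2.7  27.3 225.7] F [0.3 2.  2.7] w 0.002
shift tool now mm [  0.7 -31.3  16.7]  turn deg [-0.   0.1 -0.1]  shift in tool after turn [  0.7 -31.3  16.7]
```

View pics/c17.png

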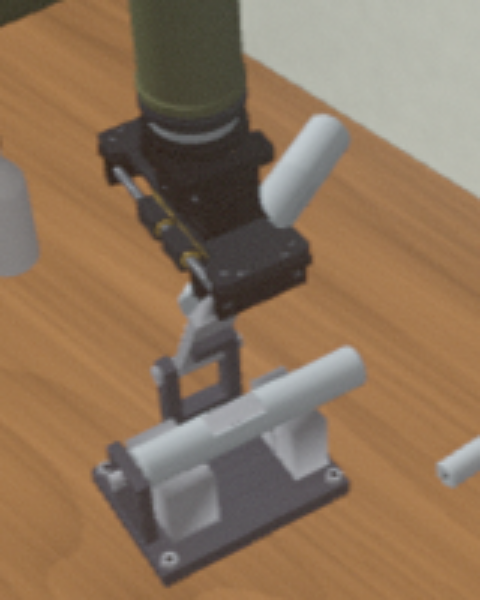

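arm_command:
  motion:
    - [[0, -8, 3], [0, 0, 0], 1]
    - [[0, -8, 4], [0, 0, 0], 1]
    - [[0, -8, 5], [0, 0, 0], 1]
    - [[0, -7, 5], [0, 0, 0], 1]
    - [[0, -7, 7], [0, 0, 0], 1]
    - [[0, -6, 7], [0, 0, 0], 1]
    - [[0, -6, 8], [0, 0, 0], 1]

```text
time: 26.82
position: [0.5024, 0.0365, 0.1859]
tool_rot: [-0.381, -3.118, 0.001]
ft_force: [0.4, -0.2, 1.5]
grip_width: 0.005
```

```bash
python3 - <<'E'
from fit import *
plan([2,-32,170],Rt(-1));snap('side','s18')
b=np.load('pics/s18.npz')['im']
cv2.imwrite('pics/c18.png',cv2.resize(b[80:280,160:320],(480,600)))
E
```

```text
t 26.82 tcp [0.5024 0.0365 0.1859] jig [  2.3 -22.5 185.9] F [ 0.4 -0.2  1.5] w 0.005
shift tool now mm [ 0.2 -9.4 15.9]  turn deg [-0.  -0.  -0.1]  shift in tool after turn [ 0.3 -9.5 15.9]
```

View pics/c18.png

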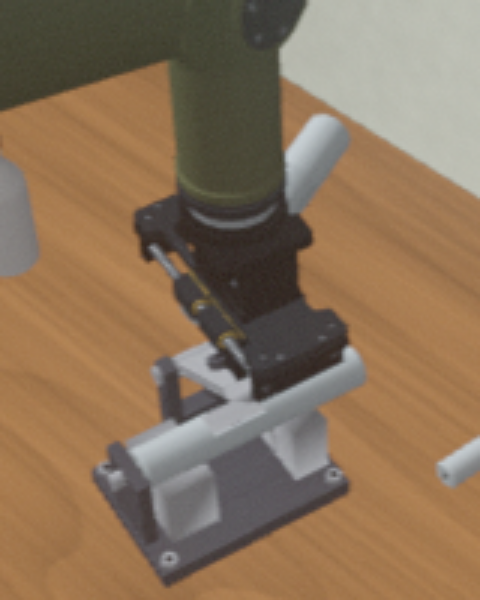

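arm_command:
  motion:
    - [[0, -5, 8], [0, 0, 0], 1]
    - [[0, -5, 8], [0, 0, 0], 1]
    - [[0, -4, 8], [0, 0, 0], 1]
    - [[0, -3, 8], [0, 0, 0], 1]
    - [[0, -2, 6], [0, 0, 0], 1]
    - [[0, 0, 0], [0, 0, 0], 1]

```text
time: 27.37
position: [0.497, 0.0185, 0.1468]
tool_rot: [-0.381, -3.116, 0.002]
ft_force: [-0.4, -0.4, -0.1]
grip_width: 0.005
```

```bash
python3 - <<'E'
from fit import *
plan([2,-41,132],Rt(-1));snap('side','s19')
b=np.load('pics/s19.npz')['im']
cv2.imwrite('pics/c19.png',cv2.resize(b[80:280,160:320],(480,600)))
E
```

```text
t 27.37 tcp [0.497  0.0185 0.1468] jig [  1.3 -41.3 146.8] F [-0.4 -0.4 -0.1] w 0.005
shift tool now mm [-0.8  0.4 14.8]  turn deg [-0.1 -0.1 -0.1]  shift in tool after turn [-0.7  0.3 14.8]
```

View pics/c19.png

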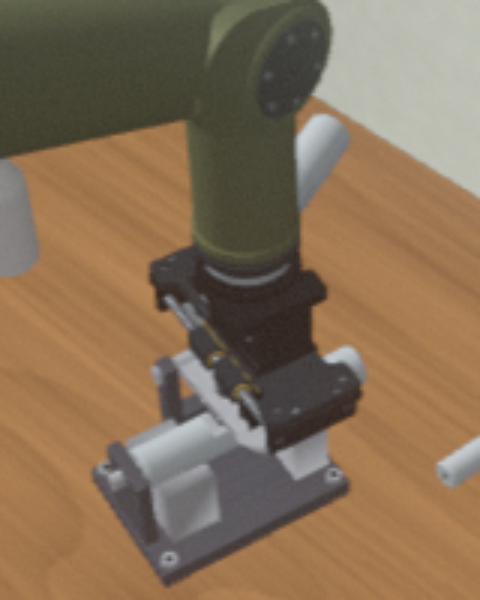

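arm_command:
  motion:
    - [[0, 0, 4], [0, 0, 0], 1]
    - [[0, 0, 4], [0, 0, 0], 1]
    - [[0, 0, 3], [0, 0, 0], 1]
    - [[0, 0, 0], [0, 0, 0], 1]

```text
time: 27.75
position: [0.4979, 0.0192, 0.137]
tool_rot: [-0.38, -3.118, 0.0]
ft_force: [0.5, -0.1, -0.1]
grip_width: 0.002
```

arm_command:
  motion:
    - [[0, 0, 2], [0, 0, 0], 1]
    - [[0, 0, 1], [0, 0, 0], 1]
    - [[0, 0, 0], [0, 0, 0], 1]

```text
time: 28.0
position: [0.4981, 0.0192, 0.1345]
tool_rot: [-0.38, -3.118, -0.0]
ft_force: [-0.8, -0.5, 0.4]
grip_width: 0.006
```

arm_command:
  motion:
    - [[0, 0, 1.5], [0, 0, 0], 1]
    - [[0, 0, 0], [0, 0, 0], 1]

```text
time: 28.17
position: [0.4982, 0.0192, 0.133]
tool_rot: [0.38, 3.118, 0.0]
ft_force: [-0.2, -0.2, 0.7]
grip_width: 0.005
```

arm_command:
  motion:
    - [[0, 0, 1.5], [0, 0, 0], 1]
    - [[0, 0, 0], [0, 0, 0], 1]

```text
time: 28.33
position: [0.4982, 0.0192, 0.1323]
tool_rot: [0.38, 3.118, 0.001]
ft_force: [-1.8, -0.7, 4.6]
grip_width: 0.005
```

arm_command:
  motion:
    - [[0, 0, 1.5], [0, 0, 0], 1]
    - [[0, 0, 0], [0, 0, 0], 1]

```text
time: 28.5
position: [0.4983, 0.0192, 0.1321]
tool_rot: [0.381, 3.118, 0.001]
ft_force: [-5.3, -0.5, 12.4]
grip_width: 0.007
```

arm_command:
  motion:
    - [[0, 0, 1.5], [0, 0, 0], 1]
    - [[0, 0, 0], [0, 0, 0], 1]

```text
time: 28.67
position: [0.4983, 0.0192, 0.132]
tool_rot: [0.381, 3.118, 0.002]
ft_force: [-9.1, -1.2, 22.4]
grip_width: 0.004
```

arm_command:
  motion:
    - [[0, 0, -5], [0, 0, 0], 1]
    - [[0, 0, -20], [0, 0, 0], 1]
    - [[0, 0, -35], [0, 0, 0], 1]
    - [[0, 0, -35], [0, 0, 0], 1]
    - [[-5, -20, -20], [0, 0, 0], 1]
    - [[-5, -20, -20], [0, 0, 0], 1]
    - [[-5, -20, 0], [0, 0, 0], 1]
    - [[0, 0, 0], [0, 0, 0], 1]

```text
time: 29.33
position: [0.4988, -0.0476, 0.2653]
tool_rot: [0.39, 3.114, -0.002]
ft_force: [0.1, -1.3, 0.3]
grip_width: 0.007
```

```bash
python3 - <<'E'
from fit import *
st=ctrl.get_state();plan([2,-41,132],Rt(-1));im,d=snap('wrist','w20');snap('side','s20')
q=models.silhouettes('wrist','leaf')
for s in q[:2]:
    m=cv2.erode(s['pixels'].astype(np.uint8),np.ones((3,3)))>0; m&=d>0; v,u=np.nonzero(m)
    Q=w2j(unproj('wrist',u,v,d[m],st)); print(s['conf'],len(Q),Q.min(0).round(),Q.max(0).round())
    k=(Q[:,1]<-15)&(Q[:,1]>-68)&(Q[:,2]>105)&(Q[:,2]<135)
    if k.sum()>50: p=np.polyfit(Q[k,1],Q[k,2],1);print('z at y-54',np.polyval(p,-54).round(2),'slope rad',p[0].round(4),np.std(Q[k,2]-np.polyval(p,Q[k,1])).round(2))
b=np.load('pics/s20.npz')['im']
cv2.imwrite('pics/c20.png',cv2.resize(b[150:280,170:300],(600,600)))
E
```

```text
t 29.33 tcp [ 0.4988 -0.0476  0.2653] jig [  18.8 -105.1  265.3] F [ 0.1 -1.3  0.3] w 0.007
shift tool now mm [ 17.9  64.1 133.1]  turn deg [-0.1  0.2 -0.5]  shift in tool after turn [ 16.8  64.1 133.3]
0.92 4848 [-19. -70. 110.] [ 22.  61. 128.]
z at y-54 117.3 slope rad 0.0027 0.92
```

View pics/w20.png

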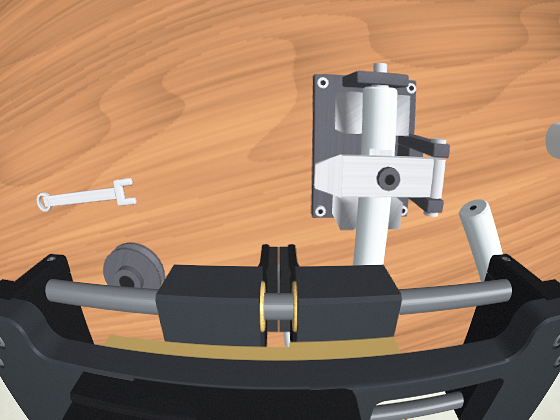

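View pics/c20.png

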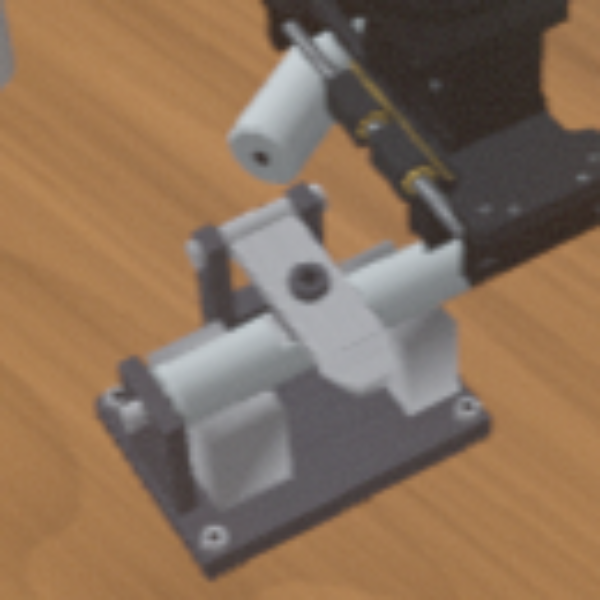

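```bash
python3 - <<'E'
import cv2
a=cv2.imread('pics/w20.png')[60:160,320:430];b=cv2.imread('pics/w13.png')
cv2.imwrite('pics/w20c.png',cv2.resize(a,None,fx=6,fy=6,interpolation=cv2.INTER_CUBIC))
E
python3 - <<'E'
import sys;sys.path.insert(0,'.')
from h import *
st=ctrl.get_state();d=np.load('pics/w20.npz')['d']
# depth profile along shaft column
for v in range(70,112,2):
    P=w2j(unproj('wrist',380,v,d[v,380],st));print(v,P.round(1))
for v in range(235,275,3):
    P=w2j(unproj('wrist',368,v,d[v,368],st));print(v,P.round(1))
E
```

```text
70 [-107.5    3.4   87.6]
72 [-105.5    3.6   87.2]
74 [-103.     2.4   90.8]
76 [-100.8    2.    92.3]
78 [-98.6   1.7  93.3]
80 [-96.7   2.1  92. ]
82 [-94.7   2.1  92.2]
84 [-92.8   2.7  90.4]
86 [-90.9   3.4  88.3]
88 [-88.2   0.6  97.1]
90 [-86.3   0.9  96.4]
92 [-84.2   0.5  97.8]
94 [-67.4 -98.9 411. ]
96 [-80.2   0.7  97.2]
98 [-78.2   0.7  97.4]
100 [-76.2   0.6  97.9]
102 [-74.2   0.7  97.9]
104 [-72.3   1.4  95.8]
106 [-70.3   1.4  96.1]
108 [-68.3   1.3  96.5]
110 [-66.3   0.7  98.5]
235 [66.1 -2.1 95.2]
238 [69.8 -1.6 94.9]
241 [73.3 -1.3 95.1]
244 [77.3 -0.7 94.1]
247 [79.9 -1.  96.3]
250 [83.9 -0.3 95.5]
253 [88.5  0.6 93.8]
256 [91.1  0.4 95.9]
259 [95.2  1.  95.3]
262 [98.6  1.1 96.2]
265 [-20.4 -71.1 323.8]
268 [-21.  -71.9 326.8]
271 [-20.3 -72.  327.5]
274 [-20.5 -72.6 329.7]
```

View pics/w20c.png

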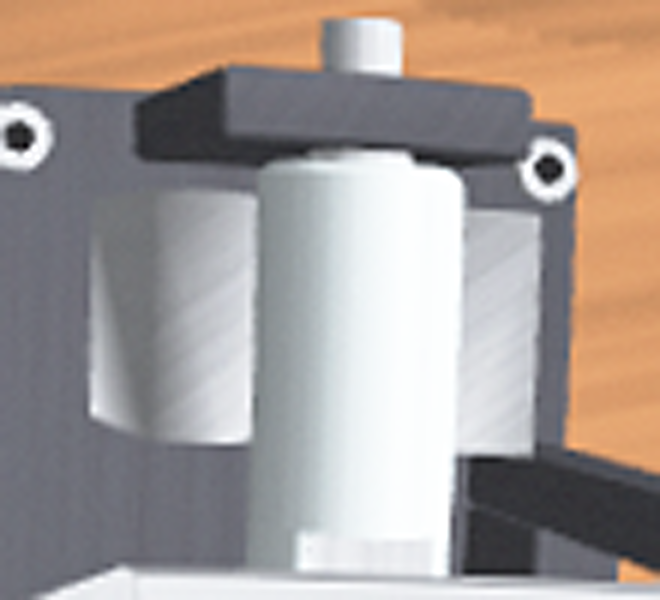

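arm_command:
  motion:
    - [[16, 0, 30], [0, 0, 0], 1]
    - [[16, 0, 30], [0, 0, 0], 1]
    - [[16, 0, 30], [0, 0, 0], 1]
    - [[0, 0, 25], [0, 0, 0], 1]
    - [[0, 0, 0], [0, 0, 0], 1]
    - [[0, 0, 0], [0, 0, 0], 1]

```text
time: 29.98
position: [0.4507, -0.0302, 0.1477]
tool_rot: [-0.378, -3.116, 0.001]
ft_force: [0.7, -0.5, 0.9]
grip_width: 0.005
```

```bash
python3 - <<'E'
from fit import *
st=ctrl.get_state();plan([-30,-105,150],Rt(-1));im,d=snap('wrist','w21')
p=proj('wrist',j2w([-88,0,95]),st);print(p)
u,v=p.astype(int);print(im.shape)
y0=max(0,v-60);x0=max(0,min(560-130,u-65));
cv2.imwrite('pics/w21c.png',cv2.resize(im[y0:y0+120,x0:x0+130],None,fx=5,fy=5,interpolation=cv2.INTER_CUBIC))
E
```

```text
t 29.98 tcp [ 0.4507 -0.0302  0.1477] jig [-32.  -99.6 147.7] F [ 0.7 -0.5  0.9] w 0.005
shift tool now mm [-2.  -5.4 -2.3]  turn deg [-0.1 -0.2 -0. ]  shift in tool after turn [-2.  -5.4 -2.3]
[426.49372151 155.06403224]
(420, 560, 3)
```

View pics/w21.png

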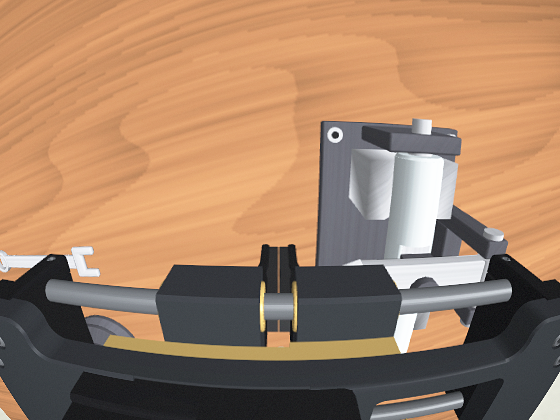

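View pics/w21c.png

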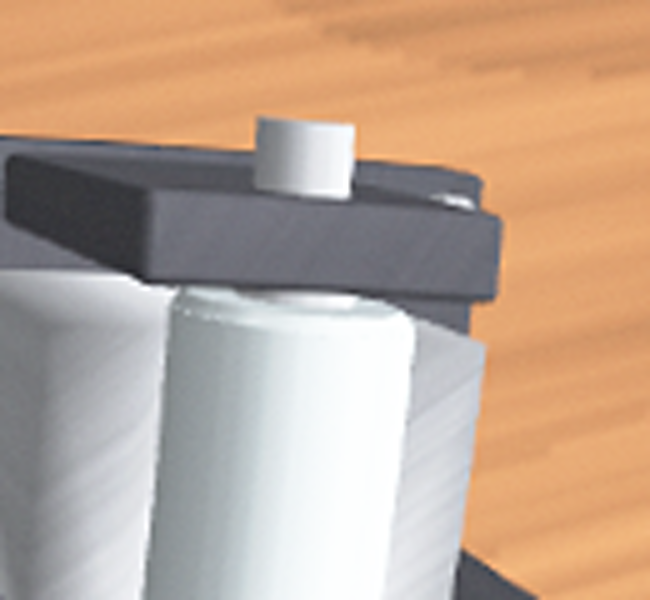

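arm_command:
  motion:
    - [[0, 0, -35], [0, 0, 0], 1]
    - [[0, 0, -35], [0, 0, 0], 1]
    - [[-36, 18, 0], [0, 0, 0], 1]
    - [[-36, 18, 0], [0, 0, 0], 1]
    - [[-36, 18, 0], [0, 0, 0], 1]
    - [[-36, 18, 0], [0, 0, 0], 1]
    - [[-36, 18, 0], [0, 0, 0], 1]
    - [[-4, 10, 0], [0, 0, 0], 1]

```text
time: 30.7
position: [0.6602, 0.0233, 0.2182]
tool_rot: [0.378, 3.115, -0.001]
ft_force: [-1.5, 0.9, -0.4]
grip_width: 0.01
```

arm_command:
  motion:
    - [[0, 0, 0], [0, 0, 0], 1]
    - [[0, 0, 0], [0, 0, 0], 1]

```text
time: 30.87
position: [0.6549, 0.0225, 0.2194]
tool_rot: [0.378, 3.118, -0.0]
ft_force: [0.4, -0.3, 0.0]
grip_width: 0.009
```

```bash
python3 - <<'E'
from fit import *
plan([149,1,88],Rt(-1));snap('wrist','w22')
E
```

```text
t 30.87 tcp [0.6549 0.0225 0.2194] jig [1.537e+02 2.000e-01 2.194e+02] F [ 0.4 -0.3  0. ] w 0.009
shift tool now mm [  4.8   0.8 131.4]  turn deg [-0.  0. -0.]  shift in tool after turn [  4.7   0.8 131.4]
```

View pics/w22.png

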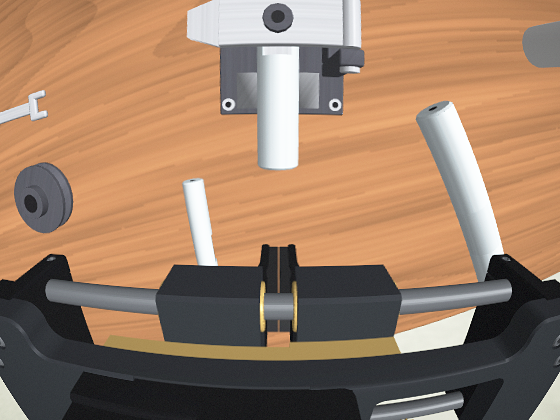

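arm_command:
  motion:
    - [[0, 0.5, 35], [0, 0, 0], 1]
    - [[0, 0, 35], [0, 0, 0], 1]
    - [[0, 0, 35], [0, 0, 0], 1]
    - [[0, 0, 26], [0, 0, 0], 1]
    - [[6, 0, 0], [0, 0, 0], 1]
    - [[6, 0, 0], [0, 0, 0], 1]
    - [[0, 0, 0], [0, 0, 0], 1]
    - [[0, 0, 0], [0, 0, 0], 1]

```text
time: 31.58
position: [0.6441, 0.0252, 0.0912]
tool_rot: [0.38, 3.113, 0.003]
ft_force: [-0.0, 0.1, 0.2]
grip_width: 0.003
```

```bash
python3 - <<'E'
from fit import *
plan([133,1,86],Rt(-1))
E
```

```text
t 31.58 tcp [0.6441 0.0252 0.0912] jig [142.6   0.3  91.2] F [-0.   0.1  0.2] w 0.003
shift tool now mm [9.6 0.7 5.1]  turn deg [ 0.1  0.3 -0.1]  shift in tool after turn [9.6 0.7 5.2]
```

arm_command:
  motion:
    - [[2, 0, 3], [0, 0, 0], 1]
    - [[2, 0, 0], [0, 0, 0], 1]
    - [[0, 0, 0], [0, 0, 0], 1]

```text
time: 31.83
position: [0.6389, 0.0262, 0.0854]
tool_rot: [0.38, 3.118, 0.001]
ft_force: [-0.3, -0.2, 0.2]
grip_width: 0.004
```

arm_command:
  motion:
    - [[1.5, 0, 0], [0, 0, 0], 1]
    - [[0, 0, 0], [0, 0, 0], 1]

```text
time: 32.0
position: [0.6374, 0.0265, 0.0848]
tool_rot: [0.38, 3.118, 0.0]
ft_force: [-0.2, -0.6, 0.8]
grip_width: 0.005
```

arm_command:
  motion:
    - [[1.5, 0, 0], [0, 0, 0], 1]
    - [[0, 0, 0], [0, 0, 0], 1]

```text
time: 32.17
position: [0.6361, 0.0267, 0.0847]
tool_rot: [0.38, 3.118, -0.0]
ft_force: [0.5, 0.1, 0.5]
grip_width: 0.002
```

arm_command:
  motion:
    - [[1.5, 0, 0], [0, 0, 0], 1]
    - [[0, 0, 0], [0, 0, 0], 1]

```text
time: 32.33
position: [0.6361, 0.0267, 0.0848]
tool_rot: [0.38, 3.115, -0.0]
ft_force: [4.2, -1.2, -3.1]
grip_width: 0.007
```

arm_command:
  motion:
    - [[1.5, 0, 0], [0, 0, 0], 1]
    - [[0, 0, 0], [0, 0, 0], 1]

```text
time: 32.5
position: [0.636, 0.0266, 0.085]
tool_rot: [0.38, 3.111, -0.0]
ft_force: [8.7, -0.5, -5.0]
grip_width: 0.004
```

arm_command:
  motion:
    - [[1.5, 0, 0], [0, 0, 0], 1]
    - [[0, 0, 0], [0, 0, 0], 1]

```text
time: 32.67
position: [0.6358, 0.0264, 0.0854]
tool_rot: [0.381, 3.108, -0.001]
ft_force: [11.0, -2.3, -6.3]
grip_width: 0.011
```

arm_command:
  motion:
    - [[-5, 0, 0], [0, 0, 0], 1]
    - [[-20, 0, 0], [0, 0, 0], 1]
    - [[-10, 0, -20], [0, 0, 0], 1]
    - [[0, 0, -40], [0, 0, 0], 1]
    - [[0, 0, -40], [0, 0, 0], 1]
    - [[0, 0, -40], [0, 0, 0], 1]
    - [[0, 0, 0], [0, 0, 0], 1]
    - [[0, 0, 0], [0, 0, 0], 1]

```text
time: 33.33
position: [0.667, 0.0195, 0.228]
tool_rot: [0.38, 3.113, 0.002]
ft_force: [0.0, -0.7, -0.8]
grip_width: 0.005
```

```bash
python3 - <<'E'
from fit import *
st=ctrl.get_state();plan([2,-41,132],Rt(-1));im,d=snap('wrist','w23')
for s in models.silhouettes('wrist','leaf')[:1]:
    m=cv2.erode(s['pixels'].astype(np.uint8),np.ones((3,3)))>0; m&=d>0; v,u=np.nonzero(m)
    Q=w2j(unproj('wrist',u,v,d[m],st))
    k=(Q[:,1]<30)&(Q[:,1]>-68)&(Q[:,2]>105)&(Q[:,2]<121)&(abs(Q[:,1])>18)
    p=np.polyfit(Q[k,1],Q[k,2],1);print(k.sum(),'z at y-54',np.polyval(p,-54).round(2),'slope',p[0].round(4))
snap('side','s23')
b=np.load('pics/s23.npz')['im']
cv2.imwrite('pics/c23.png',np.hstack([cv2.resize(b[150:280,170:300],(400,400)),cv2.resize(im[0:200,170:370],(400,400))]))
E
```

```text
t 33.33 tcp [0.667  0.0195 0.228 ] jig [1.661e+02 2.000e-01 2.280e+02] F [ 0.  -0.7 -0.8] w 0.005
shift tool now mm [164.5 -41.7  95.1]  turn deg [ 0.1  0.3 -0.1]  shift in tool after turn [164.1 -41.2  96. ]
2416 z at y-54 117.73 slope -0.0024
```

View pics/c23.png

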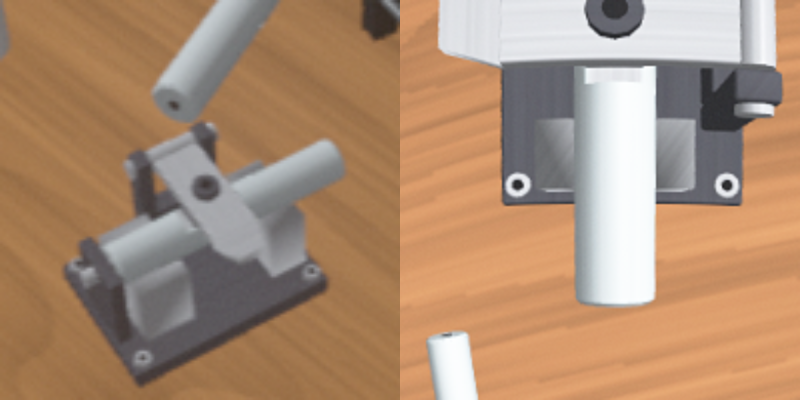

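```bash
python3 - <<'E'
from h import *
print(ctrl.close_job(), ctrl.get_state()['time'])
E
```

```text
the job is handed in; nothing more can be done
the job is handed in; nothing more can be done
```

The shaft is set in the jig: its end is against the stop, the flat faces up, and the leaf is home. I handed the job in at about 33.5 s of the 72 s allowed. No verdict is reported.

**What I did:**
- I gripped the shaft at its free end and slid it along the V-blocks until it met the stop.
- I rolled it there in four swings of the gripper, re-gripping between them, until the flat faced up.
- I swung the leaf over with closed fingertips and pressed it down with about 22 N.

**Last checks:**
- **Flat:** depth measurement gave its direction within about 1° of straight up, taken after the shaft was let go and before the leaf closed over it.
- **Leaf:** the fingertips met it solidly at 118 mm. The camera gave 117.7 mm at the nose and a slope of about −0.002 rad, so it is home and not standing on the round.
- **Stop:** a close picture could not rule out a gap of about 1 mm. After the leaf was home I pushed the free end with 11 N; it moved about 0.3 mm or less, so it is against the stop.
- **Bystanders:** I did not go near the spanner, pulley or oil bottle. The gripper was clear of everything at hand-in.

**What disagreed:** my first reading of the flat's direction, from streaks in the shading, was wrong. Depth profiles corrected it, and the shaft was rolled further than I first expected. My jig position may also be off by 1 to 2 mm along the groove, so for the stop I relied on contact.

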